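Sort clock pillars by length into the clipped case

ROBOT

A 6-joint arm with a two-finger parallel gripper is mounted at the origin on the work surface. World frame = base frame: x ahead of the robot, y to its left, z up, the work surface at z = 0. Lengths are in m, angles in rad, forces in N, time in s.
With the tool pointing down it reaches from about 0.35 to 0.85 m from the base axis. Payload 8.1 kg.
Tool frame: the origin (TCP) lies at the very end of the fingers, on their centre line; the grasp point (between the pads) lies 19 mm behind it; z points along the fingers, y is the line along which they close (so a half turn about z gives the same grasp; the last joint's range is limited). The gripper opens to 93 mm and grips with 3 to 60 N. Pads are 15 mm wide; open, the fingers measure 128 mm over their backs; the gripper's body (75 mm by 188 mm) begins 65 mm behind the grasp point.
Start: joints at [1.078, 0.13, 1.488, -0, 1.523, -0.085], TCP at [0.238, 0.551, 0.219] pointing down, gripper open.
Joint ranges: [-2.96, 2.96], [-0.89, 2.26], [0.02, 2.5], [-1.34, 4.48], [0, 2.73], [-2.66, 2.66]. Speed limits (rad/s): [2.39, 2.39, 2.79, 3.14, 3.14, 3.14].

INTERFACE

Orientations are given as a unit quaternion [w, x, y, z].
In Python, from station import r, read_camera, models gives the robot as it stands.
- The arm moves only by the shell command python3 -m handwheel 'ROWS' [OPENING] [FORCE]. ROWS is JSON, a list that holds one entry, the list of rows, each a list of 4 numbers: the shift along the tool's x, y, z in mm, then the turn about the tool's z in degrees. In form: [[[tx, ty, tz, spin], ...]]. A call has exactly 5 rows; each row shifts and turns the commanded pose from where the row before left it, along the tool's axes as they then stand; what a row does not reach is not made up. A row lasts 1/10 s, in which the tool goes at most 50 mm and 8.59 degrees, less where a joint would pass 70% of its speed; a pose out of reach is approached as far as the arm can. A call is refused whole if a number of a shift passes 50 or a number of a turn 8.59, either way. A call with a gripper value outside its range is refused whole. OPENING is the gripper's target within -1 to 1 (fully open at 1, half-way at 0, shut at -1), set as the call begins (- or left out, the last holds). The fingers move at their own pace and stop on an object; FORCE is the grip in N (left out, the last holds). Time passes only in rows, so rows that do not move let the fingers close, or fill a call up. It gives the time, the measured TCP pose, the force, the opening and the grip force at its end, in the units of the state.
- r.observe(): the state, without advancing time (a new reading comes with each control period).
- read_camera(name): name is "scene" or "top" or "wrist"; returns a dict with "img" (480x640x3 uint8, red, green, blue), "depth" (480x640 float32, m along the optical axis (not along the pixel's ray), 0 where there is no reading), "camera_matrix" (3x3 intrinsics, pixels), "k1" (the pictures are not rectified: a ray, as slopes to the right and down, at radius r is drawn at 1 + k1 r^2 times it, then the intrinsics apply), "rvec" (rotation vector, rad) and "tvec" (3), from world to camera coordinates, as OpenCV has them. Camera axes: x right, y down, z forward; pixel columns grow to the right and rows downward; lengths in m; the calibration is good to about 2 mm. A picture is of the moment at which its call begins.
- r.close_job(): hands the job in; it is judged then, once.
Trained networks look in a picture, given as the dict that the camera call returned (one of the last four; its "shot" number tells which), for a name from the list of things; names that differ only in an ending like _2 or _b are one class to them, and where a whole thing is asked for, a point or a joint stands for the part that bears it (a point fixed in the world has none). Each returns a list of dicts, best first, with "confidence" (0 to 1); they miss things now and then, are a little off and sometimes report something else, mostly with a low value. They report only what shows in the picture. A call takes as long as a camera call. They do not tell look-alikes from the thing itself.
- models.find_in(picture, label): "box" ([left, top, right, bottom] in pixels, round what is visible of it).
The state is a dict: "t": time; "qpos": joint angles; "dq": joint speeds; "joint_efforts": joint torques, N m; "position": TCP position; "tcp_rot": TCP orientation; "contact_force": force on the tool from outside, world axes, zero at the start; "wrist_torque": the same for the moment, N m; "gripper_width": finger opening in m; "gripper_force": force on a finger pad.
Only numpy, scipy, OpenCV 4.12 (cv2) and the standard library are available. Lean on these libraries where they do the work, as an engineer would, in place of code of your own. Each camera call takes 0.05 s, during which the arm holds its last target. There are 200 camera calls.

TASK

Put the brass clock pillars away: flip both spring clips of the pillar case fully open, lift off its lid by the handle and lay it flat on the grey felt pad, handle up and lengthwise along the pad. Then lay every pillar from the white sheet in the case by its length - short ones in the shortest row, middle ones in the middle row, long ones in the longest - flat on the floor of the row and lengthwise along the case. Leave the other things on the bench where they are.

Things in the scene. Friction and masses are not known exactly. Their poses are not given: they have to be found in the camera images.
- case: Pillar case: low open aluminium box, fixed, 298 (x) by 132 (y) by 34 mm high, floor 6 mm thick, walls 4 mm. Origin: centre of its underside, on the bench (z = 0). Cross ribs (tops 22 mm above the bench) divide it along x into three rows, all 124 mm wide (y). Its x points roughly away from the robot, shortest row nearest the robot. It is at the left or right, the pad at the other side.
- row_short (a point): Centre of the floor of the shortest row (74 mm along the case's x, 124 mm along its y), 6 mm above the bench, axes as the case's. For the 60 mm pillars: room for two lying side by side, e.g. 26 mm either side of this point in y.
- row_middle (a point): The same for the middle row (94 by 124 mm), for the 80 mm pillars.
- row_long (a point): The same for the longest row (114 by 124 mm), for the 100 mm pillars.
- lid: Loose clear lid with grey edge, 302 (x) by 136 (y) by 4 mm, 0.3 kg. Origin: centre of the plate's underside, 34 mm above the bench when on the case, 9 mm when flat on the pad; a thin lip reaches 5 mm lower, inside the walls with 3 mm play. Black bridge handle: bar 100 (x) by 12 (y) by 10 mm high, its middle 34 mm above the origin, on 10 mm feet 45 mm either side of the middle.
- pad: Grey felt pad fixed to the bench, 340 (x) by 180 (y) by 4 mm, for the lid to lie on. Origin at the centre of its underside. Its x axis points roughly away from the robot.
- clip_left (a joint): Sprung steel clip in the middle of the case's +y long edge. 0 = closed, its hook over the lid's edge; 1.45 rad = folded down outwards. Hinge along the case's x, 72 mm from its centre line, 18 mm above the bench. Push its 46 mm wide thumb tab outwards (+y) from the lid side: the spring resists (about 3 N at the tab) up to 0.5 rad, then snaps it open and keeps it there.
- clip_left_tip (a point): Tip of that clip's thumb tab, which rises 35 mm above the hook, leaning outwards. Closed: 79 mm from the case's centre line in y, 82 mm above the bench; the hook's top is at 45 mm, the lid's top at 38 mm. Open: about 135 mm from the centre line, 19 mm above the bench.
- clip_right (a joint): The same clip on the case's -y long edge: 0 closed, 1.45 rad folded down outwards; its tab is pushed towards -y of the case.
- clip_right_tip (a point): Tip of the right clip's thumb tab, mirror image of the left.
- short_1: Brass clock pillar 60 mm long: 20 by 20 mm square end blocks 12 mm long joined by a turned round shank of 14 mm diameter. About 108 g. Origin at its centre, 10 mm above what it lies on; x along its length (either end may point either way). Starts lying on the white sheet in the middle of the bench, if it is there at all.
- short_2: Brass clock pillar 60 mm long: 20 by 20 mm square end blocks 12 mm long joined by a turned round shank of 14 mm diameter. About 108 g. Origin at its centre, 10 mm above what it lies on; x along its length (either end may point either way). Starts lying on the white sheet in the middle of the bench, if it is there at all.
- middle_1: Brass clock pillar 80 mm long: 20 by 20 mm square end blocks 12 mm long joined by a turned round shank of 14 mm diameter. About 144 g. Origin at its centre, 10 mm above what it lies on; x along its length (either end may point either way). Starts lying on the white sheet in the middle of the bench, if it is there at all.
- middle_2: Brass clock pillar 80 mm long: 20 by 20 mm square end blocks 12 mm long joined by a turned round shank of 14 mm diameter. About 144 g. Origin at its centre, 10 mm above what it lies on; x along its length (either end may point either way). Starts lying on the white sheet in the middle of the bench, if it is there at all.
- long_1: Brass clock pillar 100 mm long: 20 by 20 mm square end blocks 12 mm long joined by a turned round shank of 14 mm diameter. About 180 g. Origin at its centre, 10 mm above what it lies on; x along its length (either end may point either way). Starts lying on the white sheet in the middle of the bench, if it is there at all.
- long_2: Brass clock pillar 100 mm long: 20 by 20 mm square end blocks 12 mm long joined by a turned round shank of 14 mm diameter. About 180 g. Origin at its centre, 10 mm above what it lies on; x along its length (either end may point either way). Starts lying on the white sheet in the middle of the bench, if it is there at all.
- cushion: Cream plastic casing cushion among the pillars, a stepped ring 50 mm across and 30 mm high; not part of the job. Origin under its centre.
- loupe: Black eye loupe among the pillars, 40 mm across and 32 mm high, standing on its wide end; not part of the job. Origin under its centre.
- bush_a: Cream flanged bush behind the sheet, 54 mm across, 36 mm high; not part of the job.
- bush_b: Smaller cream flanged bush behind the sheet, 40 mm across, 30 mm high; not part of the job.
- watch: Steel watch case behind the sheet, 40 mm across, 9 mm high; not part of the job.
Things that resemble listed ones, but are neither listed nor needed, are in the scene too. Leave any pink or purple look-alike of the long_2 alone. Leave any black look-alike of the middle_2 alone.

How it is judged:
By the outcome, as a careful person would: the job done as asked, in the order asked, and still so for the second after the job is handed in, with the robot touching nothing.
Of short_1, short_2, middle_1, middle_2, long_1, long_2 only 4 to 6 are there at a start; the rules pass over those that are not, and their reading is None.
At some moment in a run one of short_1, short_2, middle_1, middle_2, long_1, long_2 may be knocked a few centimetres aside while the robot is not near it.
It also fails if it takes over 210 s, if anything falls off the work surface, if the arm or the gripper's body presses on something with over 40 N, if the wrist force passes 120 N, or if a joint passes its speed limit or range.

## Working session

There is one attempt and no reset: what is moved stays moved. The work goes in short steps, Python scripts to look and compute and a shell command to move; the robot and the scene stay as the last step left them, time stands still between calls to the robot, and variables do not carry over. Pictures are saved under pics/ and viewed, at most 14 in all, crops included, and the job is handed in when it is done.

```bash
ls; mkdir -p pics; cat > h.py <<'E'
import numpy as np, cv2
from station import r, read_camera, models
def P(pic,u,v,z=None,d=None):
    K=pic["camera_matrix"];k=pic["k1"]
    x=(u-K[0][2])/K[0][0];y=(v-K[1][2])/K[1][1]
    xd=np.array([x,y]);s=xd.copy()
    for _ in range(20): s=xd/(1+k*(s@s))
    R=cv2.Rodrigues(np.array(pic["rvec"],float))[0];t=np.array(pic["tvec"],float).ravel()
    c=-R.T@t; ray=R.T@np.array([s[0],s[1],1.])
    if d is None: d=(z-c[2])/ray[2]
    return c+d*ray
def proj(pic,X):
    R=cv2.Rodrigues(np.array(pic["rvec"],float))[0];t=np.array(pic["tvec"],float).ravel()
    p=R@np.array(X)+t;s=p[:2]/p[2];s=s*(1+pic["k1"]*(s@s));K=pic["camera_matrix"]
    return K[0][0]*s[0]+K[0][2],K[1][1]*s[1]+K[1][2]
def cloud(pic):
    "world xyz per pixel"
    K=np.array(pic["camera_matrix"],float);k=pic["k1"];h,w=pic["depth"].shape
    u,v=np.meshgrid(np.arange(w),np.arange(h))
    xd=np.stack([(u-K[0,2])/K[0,0],(v-K[1,2])/K[1,1]],-1);s=xd.copy()
    for _ in range(20): s=xd/(1+k*(s**2).sum(-1,keepdims=True))
    R=cv2.Rodrigues(np.array(pic["rvec"],float))[0];t=np.array(pic["tvec"],float).ravel()
    c=np.concatenate([s,np.ones((h,w,1))],-1)*pic["depth"][...,None]
    W=(c-t)@R; W[pic["depth"]<=0]=np.nan
    return W
def save(pic,name,img=None):
    cv2.imwrite("pics/"+name,cv2.cvtColor(pic["img"] if img is None else img,cv2.COLOR_RGB2BGR))
E
python3 - <<'E'
from h import *
np.set_printoptions(precision=4,suppress=True)
print(r.observe())
for n in ("top","scene"):
    p=read_camera(n); save(p,n+"0.png"); print(n,np.array(p["rvec"]).ravel(),np.array(p["tvec"]).ravel(),p["camera_matrix"],p["k1"])
    for l in ["case","lid","pad","clip_left_tip","clip_right_tip","short_1","middle_1","long_1","cushion","loupe"]:
        print(l,[(np.round(b["box"]).astype(int).tolist(),round(b["confidence"],2)) for b in models.find_in(p,l)])
E
```

```text
pics
{'t': 0.0, 'qpos': array([ 1.0776,  0.1311,  1.4893, -0.    ,  1.523 , -0.0854]), 'dq': array([-0.0016, -0.0004, -0.0003,  0.0016,  0.0017,  0.0014]), 'joint_efforts': array([  0.0008, -55.9852, -49.1747,   0.0768,   0.0364,  -0.0001]), 'position': array([0.2377, 0.5503, 0.2176]), 'tcp_rot': array([-0.0003,  0.2025,  0.9793, -0.0009]), 'contact_force': array([ 0.6966, -0.9703,  0.8113]), 'wrist_torque': array([-0.0146, -0.0368, -0.0215]), 'gripper_force': 0.0, 'gripper_width': 0.09287871661088204}
top [ 2.1772 -2.1492  0.0913] [-0.0089  0.584   1.1263] [[589.7273   0.     316.0204]
 [  0.     589.7273 235.6994]
 [  0.       0.       1.    ]] 0.015275873765840572
case [([434, 205, 532, 356], 0.78), ([336, 126, 356, 151], 0.63)]
lid [([437, 202, 520, 367], 0.87), ([276, 204, 294, 247], 0.27)]
pad [([116, 175, 223, 351], 0.64), ([433, 204, 532, 351], 0.23)]
clip_left_tip [([438, 266, 452, 294], 0.52), ([278, 206, 294, 246], 0.37)]
clip_right_tip [([512, 272, 533, 303], 0.66)]
short_1 [([338, 251, 347, 283], 0.61), ([334, 123, 357, 151], 0.54)]
middle_1 [([274, 289, 296, 324], 0.91)
[... 423 characters left out ...]
   0.     322.3492]
 [  0.     491.6567 239.8428]
 [  0.       0.       1.    ]] 0.004682802156695375
case [([293, 162, 433, 229], 0.58), ([132, 287, 293, 413], 0.57)]
lid [([129, 276, 292, 403], 0.56)]
pad [([294, 162, 431, 228], 0.59)]
clip_left_tip [([225, 284, 244, 318], 0.68)]
clip_right_tip [([164, 340, 195, 369], 0.88), ([260, 241, 272, 265], 0.6)]
short_1 []
middle_1 [([251, 190, 280, 209], 0.77), ([337, 238, 364, 264], 0.6), ([280, 216, 310, 241], 0.5), ([132, 288, 292, 412], 0.42)]
long_1 [([192, 239, 226, 275], 0.83), ([301, 266, 350, 293], 0.58), ([333, 306, 366, 349], 0.56)]
cushion [([313, 223, 335, 247], 0.59)]
loupe [([260, 244, 273, 264], 0.75), ([302, 270, 351, 293], 0.46)]
```

View pics/top0.png

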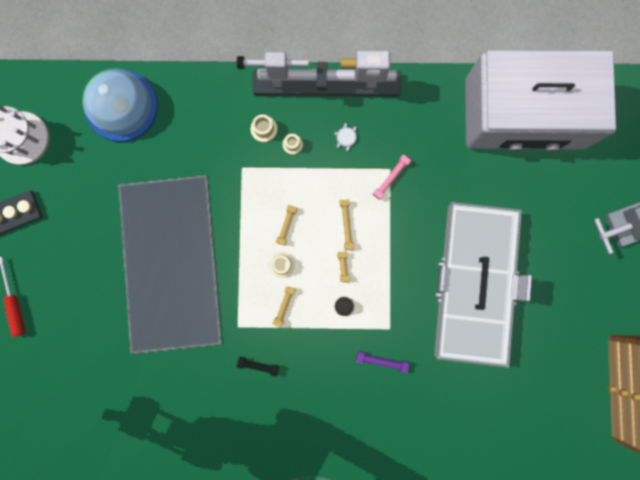

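View pics/scene0.png

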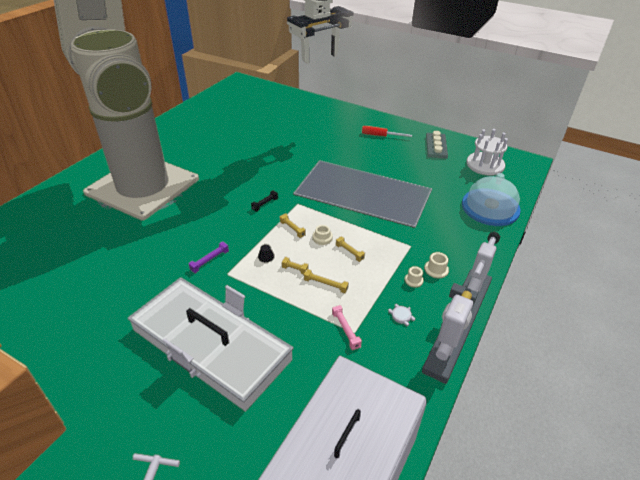

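The top view (up = +x, left = +y) shows the case at (480,284) and the pad at (170,265). There are four brass pillars: (286,225) and (285,306) about 80 mm long, (347,225) about 100 mm and (343,267) about 60 mm. Next I'll measure with depth.

```bash
cat > meas.py <<'E'
from h import *
np.set_printoptions(precision=4,suppress=True)
def pillars(p,tmp=None):
    W=cloud(p);hsv=cv2.cvtColor(p["img"],cv2.COLOR_RGB2HSV)
    m=((hsv[...,0]>14)&(hsv[...,0]<30)&(hsv[...,1]>110)).astype(np.uint8)
    n,lab,st,_=cv2.connectedComponentsWithStats(m)
    out=[]
    for i in range(1,n):
        if st[i,4]<120: continue
        v,u=np.where(lab==i)
        pts=np.array([P(p,a,b,z=.012)[:2] for a,b in zip(u,v)])
        c,(w,h),a=cv2.minAreaRect((pts*1000).astype(np.float32))
        d=np.linalg.svd(pts-pts.mean(0))[2][0]
        out.append((np.array(c)/1000,max(w,h),min(w,h),np.degrees(np.arctan2(d[1],d[0]))%180,(u.mean(),v.mean()),np.nanmedian(W[v,u,2])))
    return out
def show(p):
    for o in pillars(p):
        if o[1]<130: print("pillar c",o[0].round(4),"len %.0f wid %.0f ang %.1f px %.0f,%.0f z %.3f"%(o[1],o[2],o[3],*o[4],o[5]))
E
python3 - <<'E'
from meas import *
p=read_camera("top"); show(p); W=cloud(p)
def rect(sel,name,z,roi):
    m=np.zeros(sel.shape,np.uint8);l,t,rr,b=roi;m[t:b,l:rr]=sel[t:b,l:rr]
    n,lab,st,_=cv2.connectedComponentsWithStats(m)
    i=1+np.argmax(st[1:,4]);v,u=np.where(lab==i)
    pts=np.array([P(p,a,c,z=z)[:2] for a,c in zip(u,v)])*1000
    c,wh,a=cv2.minAreaRect(pts.astype(np.float32));print(name,c,wh,a,"zmed",np.nanmedian(W[v,u,2]),"svd")
hsv=cv2.cvtColor(p["img"],cv2.COLOR_RGB2HSV);g=p["img"].astype(int)
rect((hsv[...,1]<110)&(hsv[...,2]<140)&(g[...,0]>50),"pad",.004,(100,150,235,380))
rect((g[...,0]>95)&(hsv[...,1]<60),"case+clips",.038,(425,190,545,380))
rect((g.max(2)<60),"handle",.073,(465,245,500,320))
for a in [(170,265),(480,240),(480,330),(484,284),(300,190),(523,288),(528,288),(517,288),(443,275),(441,285)]: print(a,W[a[1],a[0]])
cs=W[190:380,425:545];k=(cs[...,2]>.060); 
y=cs[k];print("high pts",y[y[:,1]>-.25].mean(0) if (y[:,1]>-.25).any() else None)
L=[q for q in y]; 
for q in sorted(L,key=lambda q:q[1])[::6]: print(q)
cv2.imwrite("pics/case.png",cv2.resize(cv2.cvtColor(p["img"],cv2.COLOR_RGB2BGR)[190:380,420:550],None,fx=3.15,fy=3.15,interpolation=cv2.INTER_CUBIC))
E
```

```text
pillar c [ 0.6092 -0.0614] len 96 wid 14 ang 6.4 px 346,225 z 0.017
pillar c [0.6072 0.0588] len 75 wid 15 ang 162.6 px 286,225 z 0.018
pillar c [ 0.5254 -0.0561] len 54 wid 14 ang 6.9 px 343,267 z 0.018
pillar c [0.4458 0.0607] len 75 wid 15 ang 160.3 px 283,307 z 0.018
pillar c [ 0.3753 -0.6086] len 74 wid 35 ang 42.4 px 629,350 z 0.096
pillar c [ 0.2849 -0.594 ] len 71 wid 56 ang 59.6 px 627,394 z 0.077
pillar c [ 0.2191 -0.6022] len 50 wid 47 ang 132.0 px 631,437 z 0.089
pad (528.8505859375, 291.99713134765625) (342.4897766113281, 183.89056396484375) 6.850671768188477 zmed 0.004480631960607481 svd
case+clips (494.78173828125, -323.93804931640625) (180.14334106445312, 302.1209716796875) 84.11247253417969 zmed 0.03777209815711733 svd
handle (496.08782958984375, -312.0628662109375) (11.409228324890137, 92.41651153564453) 84.34647369384766 zmed 0.07239850788385953 svd
(170, 265) [0.5242 0.29   0.0034]
(480, 240) [ 0.5789 -0.319   0.0362]
(480, 330) [ 0.4068 -0.3154  0.0401]
(484, 284) [ 0.4932 -0.3146  0.0765]
(300, 190) [ 0.6796  0.0328 -0.0005]
(523, 288) [ 0.487  -0.3894  0.0665]

[... 2524 characters left out ...]
 0.4988 -0.3106  0.0708]
[ 0.4692 -0.3104  0.07  ]
[ 0.4784 -0.3102  0.0714]
[ 0.4636 -0.3098  0.0719]
[ 0.4526 -0.3093  0.0732]
[ 0.4469 -0.3091  0.0667]
[ 0.484  -0.3087  0.0704]
[ 0.4599 -0.3082  0.071 ]
[ 0.4581 -0.3076  0.0732]
[ 0.4728 -0.3072  0.0755]
[ 0.4617 -0.3068  0.0693]
[ 0.4524 -0.3063  0.0635]
[ 0.5197 -0.2415  0.0836]
[ 0.5143 -0.2406  0.0784]
[ 0.505  -0.2397  0.0825]
[ 0.5196 -0.2394  0.0849]
[ 0.5012 -0.2391  0.0855]
[ 0.481  -0.2383  0.0793]
[ 0.5123 -0.2379  0.0828]
[ 0.5215 -0.2376  0.0843]
[ 0.4828 -0.2372  0.0852]
[ 0.5179 -0.2365  0.0809]
[ 0.4994 -0.2359  0.083 ]
[ 0.514  -0.2356  0.0852]
[ 0.4901 -0.2353  0.0858]
[ 0.492  -0.2341  0.0825]
[ 0.4901 -0.2335  0.0857]
```

View pics/case.png

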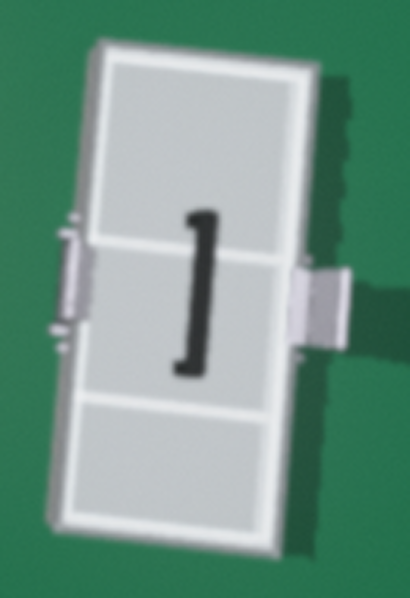

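Both clips are closed. The case is centred near (0.496, -0.3135) with yaw about -5.7°, and the pad near (0.529, 0.292) with yaw +6.9°. I'm turning the tool so its y lies along the case's x, closing the fingers and going over the left half of the lid.

```bash
cat >> meas.py <<'E'
def tool():
    s=r.observe();w,x,y,z=s["tcp_rot"]
    from scipy.spatial.transform import Rotation as Q
    return s,Q.from_quat([x,y,z,w]).as_matrix()
def to(X,yaw=None):
    "tool shifts mm to world X, and spin to bring tool y to world angle yaw"
    s,R=tool();d=R.T@(np.array(X)-s["position"])*1000
    a=np.degrees(np.arctan2(R[1,1],R[0,1]))
    print("t %.1f pos"%s["t"],s["position"],"yaw %.1f"%a,"F",s["contact_force"],"w %.4f g %.1f q6 %.2f"%(s["gripper_width"],s["gripper_force"],s["qpos"][5]))
    print("  shift",d.round(1),"spin",None if yaw is None else round(-((yaw-a+90)%180-90),1))
C=np.array([.496,-.3135]);CY=np.radians(-5.7)
def case(x,y,z):
    c,s=np.cos(CY),np.sin(CY);return np.array([C[0]+c*x-s*y,C[1]+s*x+c*y,z])
E
python3 -m handwheel '[[[0,0,0,7.23],[0,0,0,7.23],[0,0,0,7.23],[0,0,0,7.23],[0,0,0,7.23]]]' -1 20
python3 -m handwheel '[[[0,0,0,7.23],[0,0,0,7.23],[0,0,0,7.23],[0,0,0,7.23],[0,0,0,7.23]]]'
for i in 1 2 3 4; do python3 -m handwheel '[[[-39.3,17.1,0,0],[-39.3,17.1,0,0],[-39.3,17.1,0,0],[-39.3,17.1,0,0],[-39.3,17.1,0,0]]]'; done
python3 - <<'E'
from meas import *
to(case(0,45,.058),-5.7)
p=read_camera("wrist");save(p,"w0.png");print(tool()[0]["position"])
E
```

```text
t: 1.65
position: [0.2379, 0.5508, 0.2187]
tcp_rot: [-0.0, 0.499, 0.867, 0.0]
contact_force: [0.3, 0.4, 0.3]
gripper_width: 0.0576
gripper_force: 0.0
t: 2.15
position: [0.2379, 0.5508, 0.2186]
tcp_rot: [-0.0, 0.743, 0.669, -0.0]
contact_force: [0.2, -0.8, 0.1]
gripper_width: 0.018
gripper_force: 0.0
t: 2.65
position: [0.3038, 0.3454, 0.2187]
tcp_rot: [0.0, 0.741, 0.671, 0.0]
contact_force: [1.1, -1.2, -0.3]
gripper_width: 0.0002
gripper_force: 0.0
t: 3.15
position: [0.3696, 0.1413, 0.2189]
tcp_rot: [0.0, 0.741, 0.671, 0.0]
contact_force: [0.7, 0.5, 1.0]
gripper_width: 0.0005
gripper_force: 0.0
t: 3.65
position: [0.4353, -0.0631, 0.219]
tcp_rot: [0.0, 0.741, 0.671, 0.0]
contact_force: [0.3, -0.1, 0.1]
gripper_width: 0.0004
gripper_force: 0.0
t: 4.15
position: [0.501, -0.267, 0.2187]
tcp_rot: [0.0, 0.741, 0.671, 0.0]
contact_force: [-0.0, 0.4, 1.4]
gripper_width: 0.0002
gripper_force: 0.0
t 4.2 pos [ 0.501  -0.267   0.2187] yaw -5.7 F [-0.0149  0.3517  1.4219] w 0.0002 g 0.0 q6 -0.48
  shift [44953.3    14.6   156.7] spin 0.0
[ 0.5014 -0.2723  0.2175]
```

View pics/w0.png

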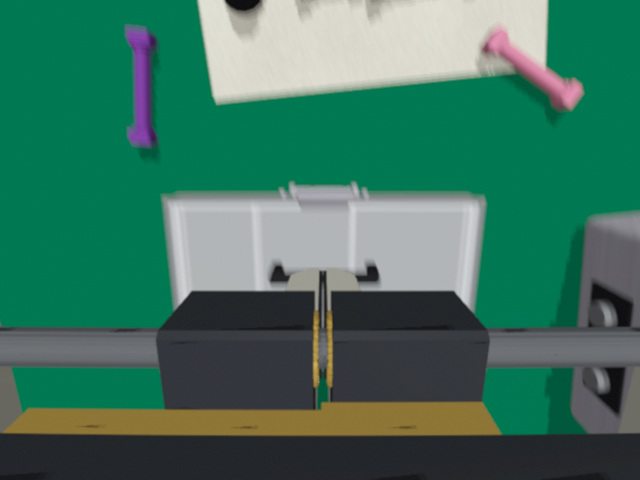

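```bash
sed -i 's/^    c,s=np.cos(CY),np.sin(CY);return.*/    x,y=x\/1000,y\/1000;c,s=np.cos(CY),np.sin(CY);return np.array([C[0]+c*x-s*y,C[1]+s*x+c*y,z])/' meas.py
python3 -m handwheel '[[[0,0,31.9,0],[0,0,31.9,0],[0,0,31.9,0],[0,0,31.9,0],[0,0,31.9,0]]]'
for i in 1 2 3; do python3 -m handwheel '[[[5,0,0,0],[5,0,0,0],[5,0,0,0],[5,0,0,0],[5,0,0,0]]]'; done
python3 - <<'E'
from meas import *
to(case(0,118,.058),-5.7)
E
```

```text
t: 4.7
position: [0.5006, -0.2651, 0.058]
tcp_rot: [0.0, 0.741, 0.671, 0.0]
contact_force: [0.2, 0.5, -0.4]
gripper_width: 0.0003
gripper_force: 0.0
t: 5.2
position: [0.5044, -0.2407, 0.0611]
tcp_rot: [0.002, 0.741, 0.671, 0.0]
contact_force: [0.1, -3.1, -0.9]
gripper_width: 0.0003
gripper_force: 1.1
t: 5.7
position: [0.5055, -0.2146, 0.0589]
tcp_rot: [-0.0, 0.741, 0.671, 0.0]
contact_force: [-0.8, -0.0, -0.3]
gripper_width: 0.0007
gripper_force: 0.0
t: 6.2
position: [0.5081, -0.1901, 0.0591]
tcp_rot: [-0.0, 0.741, 0.671, 0.0]
contact_force: [-0.1, 0.1, -0.1]
gripper_width: 0.0006
gripper_force: 0.0
t 6.2 pos [ 0.5081 -0.1901  0.0591] yaw -5.7 F [-0.0946  0.0921 -0.0562] w 0.0006 g 0.0 q6 -0.35
  shift [-6.   0.2  1.1] spin 0.0
```

```bash

python3 -m handwheel '[[[0,0,-20,0],[0,0,-20,0],[0,0,-20,0],[0,0,0,0],[0,0,0,0]]]'
python3 -m handwheel '[[[-33.3,0,0,0],[-33.3,0,0,0],[-33.3,0,0,0],[-33.3,0,0,0],[-33.3,0,0,0]]]'
python3 -m handwheel '[[[0,0,20,0],[0,0,20,0],[0,0,20,0],[0,0,0,0],[0,0,0,0]]]'
python3 - <<'E'
from meas import *
to(case(0,-43,.058),-5.7)
E
for i in 1 2 3; do python3 -m handwheel '[[[-5.2,0,0,0],[-5.2,0,0,0],[-5.2,0,0,0],[-5.2,0,0,0],[-5.2,0,0,0]]]'; done
python3 -m handwheel '[[[0,0,-30,0],[0,0,-30,0],[0,0,-30,0],[0,0,-30,0],[0,0,-20,0]]]'
python3 - <<'E'
from meas import *
to(case(0,0,.058),84.3)
E
```

```text
t: 6.7
position: [0.5083, -0.1905, 0.1191]
tcp_rot: [0.0, 0.741, 0.671, 0.0]
contact_force: [-0.4, 0.9, -0.2]
gripper_width: 0.0006
gripper_force: 0.0
t: 7.2
position: [0.4906, -0.3567, 0.117]
tcp_rot: [-0.001, 0.741, 0.671, -0.0]
contact_force: [-0.8, -0.6, 0.4]
gripper_width: 0.001
gripper_force: 0.0
t: 7.7
position: [0.4908, -0.3553, 0.0578]
tcp_rot: [-0.001, 0.741, 0.671, -0.0]
contact_force: [-0.1, -0.1, -0.3]
gripper_width: 0.0005
gripper_force: 0.0
t 7.7 pos [ 0.4908 -0.3553  0.0578] yaw -5.7 F [-0.0974 -0.1479 -0.3327] w 0.0005 g 0.0 q6 -0.61
  shift [-0.9  1.1 -0.2] spin 0.0
t: 8.2
position: [0.4892, -0.3825, 0.0595]
tcp_rot: [0.0, 0.741, 0.671, 0.0]
contact_force: [0.9, 4.3, 1.6]
gripper_width: 0.0003
gripper_force: 2.3
t: 8.7
position: [0.4864, -0.4088, 0.0592]
tcp_rot: [0.0, 0.741, 0.671, -0.0]
contact_force: [-0.8, 0.5, 0.4]
gripper_width: 0.0005
gripper_force: 0.2
t: 9.2
position: [0.4839, -0.4343, 0.0591]
tcp_rot: [0.0, 0.741, 0.671, -0.0]
contact_force: [-0.2, -0.5, 0.4]
gripper_width: 0.0003
gripper_force: 0.0
t: 9.7
position: [0.4845, -0.4346, 0.2021]
tcp_rot: [0.001, 0.741, 0.671, 0.0]
contact_force: [0.4, -1.1, -0.0]
gripper_width: 0.0004
gripper_force: 0.0
t 9.7 pos [ 0.4845 -0.4346  0.2021] yaw -5.7 F [ 0.4135 -1.0853 -0.0268] w 0.0004 g 0.0 q6 -0.71
  shift [121.9  -0.8 143.9] spin -90.0
```

```bash

python3 -m handwheel '[[[24.4,0,0,0],[24.4,0,0,0],[24.4,0,0,0],[24.4,0,0,0],[24.4,0,0,0]]]' 0.2
python3 -m handwheel '[[[0,0,0,-8.5],[0,0,0,-8.5],[0,0,0,-8.5],[0,0,0,-8.5],[0,0,0,-8.5]]]'
python3 -m handwheel '[[[0,0,0,-8.5],[0,0,0,-8.5],[0,0,0,-8.5],[0,0,0,-8.5],[0,0,0,-8.5]]]'
python3 -m handwheel '[[[0,0,0,-5],[0,0,0,0],[0,0,0,0],[0,0,0,0],[0,0,0,0]]]'
python3 - <<'E'
from meas import *
to(case(0,0,.049),84.3)
p=read_camera("wrist");q=read_camera("top")
a=np.hstack([cv2.resize(p["img"],(480,360)),q["img"][170:386,380:572][:, :].repeat(1,0)[:216].copy() if 0 else cv2.resize(q["img"][180:390,400:587],(320,360))])
save(p,"w1.png",a)
W=cloud(p)
m=(W[...,2]>.066)&(W[...,2]<.080)&(p["img"].max(2)<70)
v,u=np.where(m)
pts=W[v,u];pts=pts[np.hypot(pts[:,0]-.496,pts[:,1]+.3135)<.07]
print(len(pts),pts.mean(0) if len(pts) else 0, pts.min(0),pts.max(0),cv2.minAreaRect((pts[:,:2]*1000).astype(np.float32)))
E
```

```text
t: 10.2
position: [0.496, -0.3116, 0.1992]
tcp_rot: [0.0, 0.741, 0.671, 0.0]
contact_force: [0.9, -0.9, -0.5]
gripper_width: 0.0356
gripper_force: 0.0
t: 10.7
position: [0.496, -0.3125, 0.1992]
tcp_rot: [0.0, 0.445, 0.896, -0.0]
contact_force: [0.4, -0.3, 0.4]
gripper_width: 0.0553
gripper_force: 0.0
t: 11.2
position: [0.496, -0.3126, 0.1992]
tcp_rot: [0.0, 0.09, 0.996, -0.0]
contact_force: [-0.2, 0.2, -1.0]
gripper_width: 0.0555
gripper_force: 0.0
t: 11.7
position: [0.496, -0.3124, 0.1992]
tcp_rot: [0.0, 0.05, 0.999, -0.0]
contact_force: [-0.8, 0.8, 0.2]
gripper_width: 0.0559
gripper_force: 0.0
t 11.7 pos [ 0.496  -0.3124  0.1992] yaw 84.3 F [-0.7899  0.8177  0.2029] w 0.0559 g 0.0 q6 -2.12
  shift [ -0.1  -1.1 150.2] spin -0.0
1574 [ 0.4926 -0.3167  0.0734] [ 0.446  -0.3267  0.0667] [ 0.5437 -0.3072  0.0758] ((494.9812316894531, -317.1808166503906), (10.291484832763672, 98.0246810913086), 84.25080871582031)
```

View pics/w1.png

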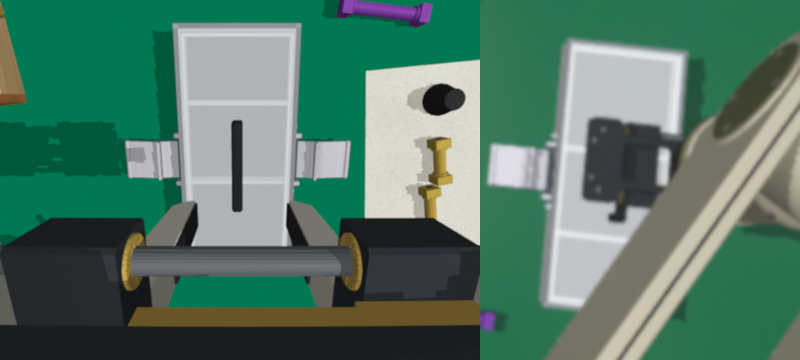

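Both clips lie folded down, and the handle is centred between the fingers at about (237,165) in the wrist half. Next I lower, grip and lift.

```bash

python3 -m handwheel '[[[0,-2,30,0],[0,0,30,0],[0,0,30,0],[0,0,30,0],[0,0,29.5,0]]]'
python3 -m handwheel '[[[0,0,0,0],[0,0,0,0],[0,0,0,0],[0,0,0,0],[0,0,0,0]]]' -1 30
python3 -m handwheel '[[[0,0,0,0],[0,0,0,0],[0,0,0,0],[0,0,0,0],[0,0,0,0]]]'
python3 -m handwheel '[[[0,0,-5,0],[0,0,-5,0],[0,0,-5,0],[0,0,-5,0],[0,0,-5,0]]]'
for i in 1 2; do python3 -m handwheel '[[[0,0,-15,0],[0,0,-15,0],[0,0,-15,0],[0,0,-15,0],[0,0,-15,0]]]';done
python3 - <<'E'
from meas import *
to([.5289,.292,.226],96.85)
E
```

```text
t: 12.3
position: [0.4958, -0.3143, 0.0485]
tcp_rot: [0.0, 0.05, 0.999, -0.0]
contact_force: [0.1, -0.1, -0.6]
gripper_width: 0.0559
gripper_force: 0.0
t: 12.8
position: [0.4968, -0.3151, 0.0514]
tcp_rot: [0.001, 0.049, 0.999, -0.001]
contact_force: [-0.1, -0.4, 0.7]
gripper_width: 0.0204
gripper_force: 0.0
t: 13.3
position: [0.4965, -0.3169, 0.0512]
tcp_rot: [0.001, 0.05, 0.999, -0.002]
contact_force: [-1.0, -8.3, 1.4]
gripper_width: 0.0118
gripper_force: 30.0
t: 13.8
position: [0.4957, -0.3139, 0.0749]
tcp_rot: [-0.0, 0.049, 0.999, 0.0]
contact_force: [-0.1, 0.2, -4.3]
gripper_width: 0.0119
gripper_force: 30.0
t: 14.3
position: [0.496, -0.3145, 0.1515]
tcp_rot: [0.0, 0.049, 0.999, -0.0]
contact_force: [-0.5, -0.3, -3.4]
gripper_width: 0.0115
gripper_force: 30.0
t: 14.8
position: [0.4957, -0.3143, 0.2258]
tcp_rot: [-0.0, 0.049, 0.999, 0.0]
contact_force: [-0.7, 0.3, -3.5]
gripper_width: 0.0117
gripper_force: 30.0
t 14.8 pos [ 0.4957 -0.3143  0.2258] yaw 84.3 F [-0.6932  0.2504 -3.4584] w 0.0117 g 30.0 q6 -2.12
  shift [ 26.8 606.7  -0.2] spin -12.5
```

```bash

for i in 1 2 3 4; do python3 -m handwheel '[[[1.3,30.3,0,0],[1.3,30.3,0,0],[1.3,30.3,0,0],[1.3,30.3,0,0],[1.3,30.3,0,0]]]';done
python3 -m handwheel '[[[0,0,0,-2.5],[0,0,0,-2.5],[0,0,0,-2.5],[0,0,0,-2.5],[0,0,0,-2.5]]]'
python3 -m handwheel '[[[0,0,0,0],[0,0,0,0],[0,0,0,0],[0,0,0,0],[0,0,0,0]]]'
python3 - <<'E'
from meas import *
to([.5289,.292,.0265],96.85)
p=read_camera("top");save(p,"top1.png",p["img"][140:400,90:450]); show(p)
E
```

```text
t: 15.3
position: [0.5042, -0.1618, 0.2253]
tcp_rot: [0.0, 0.05, 0.999, -0.0]
contact_force: [-0.4, 0.5, -3.4]
gripper_width: 0.0117
gripper_force: 30.0
t: 15.8
position: [0.5127, -0.0103, 0.2254]
tcp_rot: [0.0, 0.049, 0.999, -0.0]
contact_force: [0.1, 0.6, -4.3]
gripper_width: 0.0116
gripper_force: 30.0
t: 16.3
position: [0.5212, 0.1411, 0.2253]
tcp_rot: [0.0, 0.049, 0.999, 0.0]
contact_force: [-0.6, 0.3, -3.5]
gripper_width: 0.0116
gripper_force: 30.0
t: 16.8
position: [0.5297, 0.2925, 0.2252]
tcp_rot: [0.0, 0.049, 0.999, -0.0]
contact_force: [0.7, -0.2, -2.8]
gripper_width: 0.0119
gripper_force: 30.0
t: 17.3
position: [0.5297, 0.2913, 0.2252]
tcp_rot: [-0.0, -0.061, 0.998, -0.0]
contact_force: [-0.0, -0.1, -3.6]
gripper_width: 0.0117
gripper_force: 30.0
t: 17.8
position: [0.5297, 0.2912, 0.2247]
tcp_rot: [0.0, -0.059, 0.998, -0.0]
contact_force: [0.7, -0.6, -4.1]
gripper_width: 0.0118
gripper_force: 30.0
t 17.8 pos [0.5297 0.2912 0.2247] yaw 96.8 F [ 0.6522 -0.5639 -4.1397] w 0.0118 g 30.0 q6 -1.27
  shift [  0.7   0.9 198.2] spin -0.0
pillar c [ 0.6093 -0.0615] len 95 wid 14 ang 6.6 px 346,225 z 0.018
pillar c [0.6072 0.0591] len 75 wid 15 ang 162.9 px 286,225 z 0.018
pillar c [ 0.5257 -0.0553] len 54 wid 14 ang 6.0 px 343,266 z 0.018
pillar c [0.4454 0.0612] len 75 wid 15 ang 160.7 px 283,307 z 0.018
pillar c [ 0.291  -0.5943] len 62 wid 20 ang 71.1 px 625,393 z 0.071
```

View pics/top1.png

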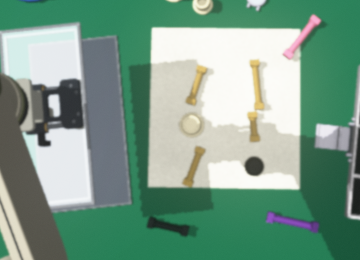

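```bash

for i in 1 2; do python3 -m handwheel '[[[0,0,18,0],[0,0,18,0],[0,0,18,0],[0,0,18,0],[0,0,18,0]]]';done
python3 -m handwheel '[[[0,0,3,0],[0,0,3,0],[0,0,3,0],[0,0,3,0],[0,0,3,0]]]'
python3 -m handwheel '[[[0,0,1,0],[0,0,1,0],[0,0,1,0],[0,0,0,0],[0,0,0,0]]]'
```

```text
t: 18.35
position: [0.5297, 0.2912, 0.134]
tcp_rot: [0.0, -0.06, 0.998, 0.0]
contact_force: [-0.2, 0.3, -3.6]
gripper_width: 0.0119
gripper_force: 30.0
t: 18.85
position: [0.5298, 0.2913, 0.044]
tcp_rot: [0.0, -0.06, 0.998, 0.0]
contact_force: [-0.6, 0.7, -3.9]
gripper_width: 0.0118
gripper_force: 30.0
t: 19.35
position: [0.5303, 0.2915, 0.0303]
tcp_rot: [0.001, -0.06, 0.998, 0.0]
contact_force: [0.4, -1.0, -2.9]
gripper_width: 0.0119
gripper_force: 30.0
t: 19.85
position: [0.5298, 0.2913, 0.0267]
tcp_rot: [0.0, -0.06, 0.998, 0.0]
contact_force: [-0.2, 0.2, -4.6]
gripper_width: 0.0117
gripper_force: 30.0
```

```bash

python3 -m handwheel '[[[0,0,1,0],[0,0,1,0],[0,0,0,0],[0,0,0,0],[0,0,0,0]]]'
python3 -m handwheel '[[[0,0,0.5,0],[0,0,0.5,0],[0,0,0,0],[0,0,0,0],[0,0,0,0]]]'
```

```text
t: 20.35
position: [0.53, 0.2913, 0.0262]
tcp_rot: [0.0, -0.06, 0.998, 0.0]
contact_force: [-5.5, -3.0, 8.9]
gripper_width: 0.0117
gripper_force: 30.0
t: 20.85
position: [0.5301, 0.2913, 0.0262]
tcp_rot: [0.0, -0.06, 0.998, -0.0]
contact_force: [-9.8, -5.6, 17.5]
gripper_width: 0.0114
gripper_force: 30.0
```

The lid is down. I release it, rise and look at everything.

```bash

python3 -m handwheel '[[[0,0,-0.7,0],[0,0,0,0],[0,0,0,0],[0,0,0,0],[0,0,0,0]]]' 0.2
python3 -m handwheel '[[[0,0,-36,0],[0,0,-36,0],[0,0,-36,0],[0,0,-36,0],[0,0,-36,0]]]'
python3 -m handwheel '[[[-5,-30,0,0],[-5,-30,0,0],[-5,-30,0,0],[-5,-30,0,0],[-5,-30,0,0]]]'
python3 - <<'E'
from meas import *
to([.6072,.059,.1],72.8)
p=read_camera("top");show(p);W=cloud(p);w=read_camera("wrist");W2=cloud(w)
g=p["img"];a=np.hstack([cv2.resize(g[150:390,100:580],(480,240))])
save(p,"t2.png",np.vstack([cv2.resize(a,(800,400))]))
# case floor: dark interior; ribs & walls from depth
cs=W[190:380,425:545].reshape(-1,3)
i=np.abs(cs[:,2]-.034)<.006;q=cs[i]
from scipy.spatial import ConvexHull
for nm,sel in (("walls",np.abs(cs[:,2]-.034)<.005),("ribs",np.abs(cs[:,2]-.022)<.004)):
    q=cs[sel&(np.hypot(cs[:,0]-.496,cs[:,1]+.3145)<.17)]
    d=q[:,:2]-C;c,s=np.cos(CY),np.sin(CY);X=(d[:,0]*c+d[:,1]*s)*1000;Y=(-d[:,0]*s+d[:,1]*c)*1000
    print(nm,len(q),np.percentile(X,[1,5,95,99]).round(1),np.percentile(Y,[1,5,95,99]).round(1))
    print(" histX",np.histogram(X,np.arange(-156,157,4))[0].tolist());print(" histY",np.histogram(Y,np.arange(-80,81,4))[0].tolist())
E
```

```text
t: 21.35
position: [0.5296, 0.2912, 0.0241]
tcp_rot: [-0.0, -0.06, 0.998, -0.0]
contact_force: [-0.5, 0.7, 0.4]
gripper_width: 0.0475
gripper_force: 0.0
t: 21.85
position: [0.5295, 0.2912, 0.2057]
tcp_rot: [-0.0, -0.06, 0.998, -0.0]
contact_force: [0.9, 0.8, 0.4]
gripper_width: 0.0557
gripper_force: 0.0
t: 22.35
position: [0.5726, 0.1441, 0.2043]
tcp_rot: [-0.0, -0.06, 0.998, -0.0]
contact_force: [-0.2, -0.3, -0.4]
gripper_width: 0.0556
gripper_force: 0.0
t 22.4 pos [0.5726 0.1441 0.2043] yaw 96.8 F [-0.1689 -0.2657 -0.4409] w 0.0556 g 0.0 q6 -1.53
  shift [-24.2 -88.7 104.3] spin 24.0
pillar c [ 0.6095 -0.0613] len 95 wid 14 ang 6.6 px 346,224 z 0.017
pillar c [0.607  0.0592] len 75 wid 16 ang 162.4 px 286,225 z 0.018
pillar c [ 0.5254 -0.0553] len 54 wid 12 ang 5.5 px 343,267 z 0.019
pillar c [0.4458 0.0607] len 75 wid 15 ang 160.3 px 283,306 z 0.018
pillar c [ 0.297  -0.6034] len 60 wid 55 ang 77.1 px 626,392 z 0.074
walls 1240 [-147.9 -146.5  147.5  149. ] [-97.9 -69.3  67.2  93.8]
 histX [0, 8, 144, 19, 12, 13, 11, 11, 11, 14, 11, 11, 11, 9, 12, 12, 13, 10, 9, 10, 13, 12, 11, 8, 10, 11, 13, 12, 10, 9, 11, 15, 13, 17, 21, 24, 21, 21, 23, 21, 21, 21, 19, 19, 20, 12, 13, 12, 10, 7, 12, 12, 11, 13, 9, 10, 13, 10, 10, 12, 10, 11, 13, 11, 11, 9, 9, 10, 15, 9, 10, 12, 13, 10, 9, 117, 48, 0]
 histY [0, 1, 54, 336, 47, 8, 14, 7, 11, 7, 13, 8, 9, 8, 12, 9, 8, 12, 14, 8, 10, 9, 9, 12, 11, 10, 9, 12, 10, 7, 9, 10, 11, 11, 93, 298, 4, 0, 1, 0]
ribs 1584 [-144.   -85.4  109.5  145.4] [-131.8 -125.5   87.4   98.8]
 histX [0, 0, 16, 5, 5, 4, 6, 3, 4, 5, 6, 4, 3, 4, 4, 5, 4, 3, 2, 6, 3, 76, 57, 5, 3, 4, 3, 7, 11, 6, 5, 19, 16, 55, 85, 85, 81, 80, 79, 77, 87, 81, 83, 81, 71, 36, 123, 8, 9, 14, 0, 4, 6, 2, 3, 4, 5, 5, 6, 6, 5, 3, 3, 4, 2, 5, 6, 5, 4, 3, 3, 6, 3, 7, 5, 40, 0, 0]
 histY [54, 56, 1, 151, 44, 7, 11, 10, 15, 9, 7, 11, 14, 12, 7, 8, 8, 11, 9, 10, 12, 8, 12, 11, 9, 10, 10, 12, 12, 9, 8, 13, 9, 11, 0, 119, 33, 65, 43, 39]
```

View pics/t2.png

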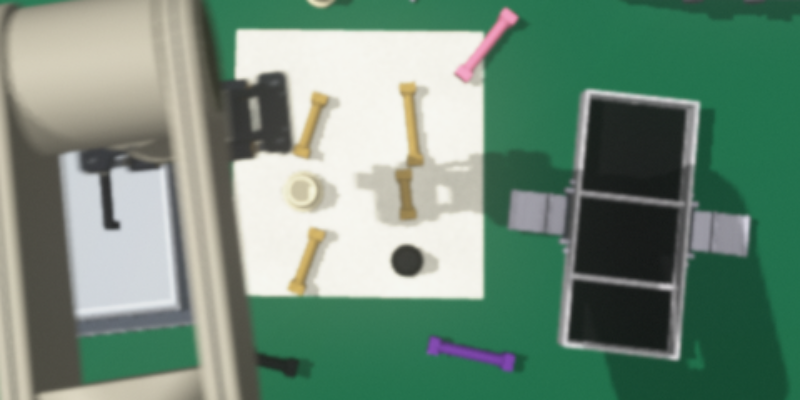

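Clips are open, the lid is on the pad and the case is empty. I take the long pillar first, at crop pixel (411,125).

```bash
sed -i 's/-.3135/-.3145/' meas.py
python3 - <<'E'
from meas import *
to([.6095,-.0613,.12],96.6)
E
python3 -m handwheel '[[[-12,-40,17,0],[-12,-40,17,0],[-12,-40,17,0],[-12,-40,17,0],[-12,-40,16,0]]]' 0
python3 -m handwheel '[[[0,0,0,0],[0,0,0,0],[0,0,0,0],[0,0,0,0],[0,0,0,0]]]' 0
python3 - <<'E'
from meas import *
to([.6095,-.0613,.004],96.6)
p=read_camera("wrist");show(p);save(p,"w2.png")
E
```

```text
t 22.4 pos [0.5732 0.1419 0.2042] yaw 96.6 F [ 0.5383  0.9893 -0.1697] w 0.0557 g 0.0 q6 -1.53
  shift [ -12.5 -205.9   84.4] spin 0.0
t: 22.95
position: [0.6562, -0.0467, 0.1194]
tcp_rot: [-0.0, -0.06, 0.998, 0.0]
contact_force: [0.9, 0.5, -0.1]
gripper_width: 0.0468
gripper_force: 0.0
t: 23.45
position: [0.6561, -0.0448, 0.1213]
tcp_rot: [0.001, -0.06, 0.998, -0.0]
contact_force: [-0.2, 0.1, -0.0]
gripper_width: 0.0461
gripper_force: 0.0
t 23.4 pos [ 0.6561 -0.0448  0.1213] yaw 96.9 F [-0.1546  0.1129 -0.0259] w 0.0461 g 0.0 q6 -1.84
  shift [ 48.4 -10.7 117.2] spin 0.3
pillar c [ 0.5285 -0.0565] len 56 wid 19 ang 6.5 px 327,44 z 0.018
pillar c [ 0.6102 -0.063 ] len 101 wid 19 ang 6.4 px 305,161 z 0.018
pillar c [0.607  0.0581] len 81 wid 25 ang 162.5 px 469,179 z 0.018
pillar c [ 0.7705 -0.133 ] len 74 wid 21 ang 177.6 px 198,349 z 0.224
pillar c [0.7457 0.0694] len 74 wid 21 ang 16.2 px 447,349 z 0.225
```

View pics/w2.png

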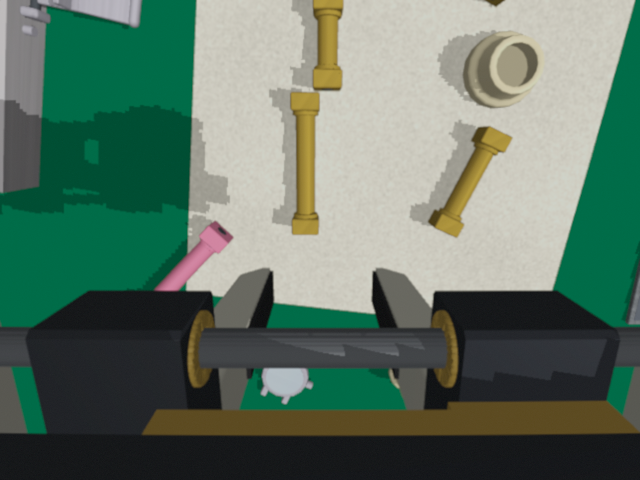

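My x rows went 48 mm too far, which does no harm. The wrist view agrees with the top view: long at (305,161), short at (327,44). I correct the position, descend and grip.

```bash

python3 -m handwheel '[[[9.7,-2.3,0,0],[9.7,-2.3,0,0],[9.7,-2.3,0,0],[9.7,-2.3,0,0],[9.7,-2.3,0,0]]]'
python3 -m handwheel '[[[0,0,23.4,0],[0,0,23.4,0],[0,0,23.4,0],[0,0,23.4,0],[0,0,23.4,0]]]'
python3 -m handwheel '[[[0,0,0,0],[0,0,0,0],[0,0,0,0],[0,0,0,0],[0,0,0,0]]]' -1 25
python3 -m handwheel '[[[0,0,0,0],[0,0,0,0],[0,0,0,0],[0,0,0,0],[0,0,0,0]]]'
python3 -m handwheel '[[[0,0,-23,0],[0,0,-23,0],[0,0,-23,0],[0,0,-23,0],[0,0,-23,0]]]'
python3 - <<'E'
from meas import *
to(case(88,0,.12),84.3)
p=read_camera("wrist");show(p)
E
```

```text
t: 24.0
position: [0.608, -0.0638, 0.1204]
tcp_rot: [-0.0, -0.059, 0.998, 0.0]
contact_force: [-0.2, 0.4, -0.6]
gripper_width: 0.0464
gripper_force: 0.0
t: 24.5
position: [0.6085, -0.0637, 0.0026]
tcp_rot: [0.0, -0.059, 0.998, -0.0]
contact_force: [-0.5, 1.2, -0.2]
gripper_width: 0.0463
gripper_force: 0.0
t: 25.0
position: [0.609, -0.0634, 0.0037]
tcp_rot: [0.0, -0.06, 0.998, -0.0]
contact_force: [-0.5, 0.3, 1.7]
gripper_width: 0.0132
gripper_force: 25.0
t: 25.5
position: [0.6091, -0.0634, 0.0037]
tcp_rot: [0.0, -0.06, 0.998, -0.0]
contact_force: [-1.9, -0.0, 5.5]
gripper_width: 0.0132
gripper_force: 25.0
t: 26.0
position: [0.6086, -0.0632, 0.1185]
tcp_rot: [-0.0, -0.06, 0.998, 0.0]
contact_force: [-0.2, -0.2, -2.6]
gripper_width: 0.0129
gripper_force: 25.0
t 26.0 pos [ 0.6086 -0.0632  0.1185] yaw 96.8 F [-0.186  -0.2258 -2.6347] w 0.0129 g 25.0 q6 -1.88
  shift [  55.8 -255.2   -1.6] spin 12.5
pillar c [0.4597 0.0557] len 56 wid 24 ang 159.4 px 521,42 z 0.017
pillar c [ 0.5249 -0.0565] len 60 wid 19 ang 6.3 px 345,114 z 0.019
pillar c [ 0.6309 -0.0594] len 117 wid 34 ang 6.4 px 323,250 z 0.132
pillar c [0.6082 0.0586] len 81 wid 27 ang 161.3 px 482,244 z 0.017
pillar c [ 0.7123 -0.0825] len 71 wid 9 ang 4.0 px 282,350 z 0.223
pillar c [ 0.7046 -0.0185] len 71 wid 9 ang 9.5 px 362,350 z 0.223
pillar c [ 0.7399 -0.0472] len 36 wid 29 ang 102.3 px 322,384 z 0.135
```

```bash

for i in 1 2; do python3 -m handwheel '[[[5.6,-25.5,0,0],[5.6,-25.5,0,0],[5.6,-25.5,0,0],[5.6,-25.5,0,0],[5.6,-25.5,0,0]]]';done
python3 -m handwheel '[[[0,0,0,2.5],[0,0,0,2.5],[0,0,0,2.5],[0,0,0,2.5],[0,0,0,2.5]]]'
python3 -m handwheel '[[[0,0,0,0],[0,0,0,0],[0,0,0,0],[0,0,0,0],[0,0,0,0]]]'
python3 - <<'E'
from meas import *
to(case(88,0,.012),84.3)
p=read_camera("wrist");save(p,"w3.png");print(-cv2.Rodrigues(np.array(p["rvec"],float))[0].T@np.array(p["tvec"]).ravel())
E
```

```text
t: 26.55
position: [0.5958, -0.194, 0.1169]
tcp_rot: [-0.001, -0.06, 0.998, 0.0]
contact_force: [0.5, 0.7, -1.5]
gripper_width: 0.0131
gripper_force: 25.0
t: 27.05
position: [0.5832, -0.3239, 0.1167]
tcp_rot: [-0.001, -0.06, 0.998, 0.0]
contact_force: [-0.2, -0.4, -0.5]
gripper_width: 0.0132
gripper_force: 25.0
t: 27.55
position: [0.5833, -0.3229, 0.1166]
tcp_rot: [-0.001, 0.05, 0.999, 0.0]
contact_force: [0.6, -0.2, -1.7]
gripper_width: 0.0134
gripper_force: 25.0
t: 28.05
position: [0.5838, -0.3232, 0.1183]
tcp_rot: [0.0, 0.049, 0.999, -0.0]
contact_force: [0.0, 0.3, -1.9]
gripper_width: 0.0132
gripper_force: 25.0
t 28.1 pos [ 0.5838 -0.3232  0.1183] yaw 84.4 F [ 0.0108  0.2616 -1.9076] w 0.0132 g 25.0 q6 -2.05
  shift [  0.2  -0.  106.3] spin 0.1
[ 0.5159 -0.3157  0.2851]
```

View pics/w3.png

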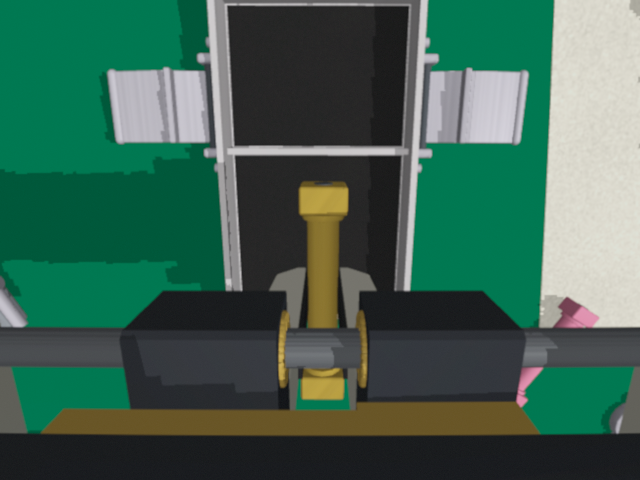

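```bash

python3 -m handwheel '[[[0,0,21,0],[0,0,21,0],[0,0,21,0],[0,0,21,0],[0,0,18,0]]]'
python3 -m handwheel '[[[0,0,1,0],[0,0,1,0],[0,0,1,0],[0,0,1,0],[0,0,1,0]]]'
python3 -m handwheel '[[[0,0,1,0],[0,0,0,0],[0,0,0,0],[0,0,0,0],[0,0,0,0]]]'
```

```text
t: 28.6
position: [0.5835, -0.323, 0.0151]
tcp_rot: [-0.0, 0.049, 0.999, 0.0]
contact_force: [-0.2, -0.1, -2.2]
gripper_width: 0.013
gripper_force: 25.0
t: 29.1
position: [0.5844, -0.3237, 0.0125]
tcp_rot: [0.001, 0.049, 0.999, -0.0]
contact_force: [-0.9, 0.3, -1.7]
gripper_width: 0.0132
gripper_force: 25.0
t: 29.6
position: [0.5838, -0.3232, 0.0104]
tcp_rot: [0.0, 0.049, 0.999, 0.0]
contact_force: [0.0, -1.1, -2.4]
gripper_width: 0.013
gripper_force: 25.0
```

```bash

python3 -m handwheel '[[[0,0,0.8,0],[0,0,0.8,0],[0,0,0,0],[0,0,0,0],[0,0,0,0]]]'
python3 -m handwheel '[[[0,0,0,0],[0,0,0,0],[0,0,0,0],[0,0,0,0],[0,0,0,0]]]' 0
python3 -m handwheel '[[[0,0,-22,0],[0,0,-22,0],[0,0,-22,0],[0,0,-22,0],[0,0,-22,0]]]'
python3 - <<'E'
from meas import *
to([.5252,-.0565,.12],96)
p=read_camera("wrist");show(p)
E
```

```text
t: 30.1
position: [0.5839, -0.3233, 0.0097]
tcp_rot: [0.0, 0.049, 0.999, -0.0]
contact_force: [-3.2, 2.3, 5.3]
gripper_width: 0.0131
gripper_force: 25.0
t: 30.6
position: [0.5837, -0.3232, 0.0086]
tcp_rot: [-0.0, 0.049, 0.999, 0.0]
contact_force: [0.0, 0.3, -0.6]
gripper_width: 0.0452
gripper_force: 0.0
t: 31.1
position: [0.5836, -0.3231, 0.1196]
tcp_rot: [-0.0, 0.049, 0.999, 0.0]
contact_force: [1.1, -0.1, -0.3]
gripper_width: 0.0471
gripper_force: 0.0
t 31.1 pos [ 0.5836 -0.3231  0.1196] yaw 84.3 F [ 1.106  -0.0799 -0.3098] w 0.0471 g 0.0 q6 -2.05
  shift [ 84.5 259.6  -0.4] spin -11.7
pillar c [ 0.588 -0.323] len 107 wid 22 ang 174.1 px 322,232 z 0.023
pillar c [ 0.6748 -0.4334] len 73 wid 21 ang 164.9 px 198,349 z 0.223
pillar c [ 0.6946 -0.2317] len 73 wid 21 ang 3.6 px 447,349 z 0.223
```

Long pillar placed (top at about 25 mm, yaw 174). Short one next.

```bash

for i in 1 2; do python3 -m handwheel '[[[8.4,26,0,0],[8.4,26,0,0],[8.4,26,0,0],[8.4,26,0,0],[8.4,26,0,0]]]';done
python3 -m handwheel '[[[0,0,0,-2.3],[0,0,0,-2.3],[0,0,0,-2.4],[0,0,0,-2.4],[0,0,0,-2.3]]]'
python3 -m handwheel '[[[0,0,0,0],[0,0,0,0],[0,0,0,0],[0,0,0,0],[0,0,0,0]]]'
python3 - <<'E'
from meas import *
to([.5252,-.0565,.003],96.2)
p=read_camera("wrist");show(p)
E
```

```text
t: 31.65
position: [0.5543, -0.1886, 0.1182]
tcp_rot: [-0.0, 0.049, 0.999, 0.0]
contact_force: [-0.9, 0.1, 0.5]
gripper_width: 0.0467
gripper_force: 0.0
t: 32.15
position: [0.5254, -0.0551, 0.1183]
tcp_rot: [-0.0, 0.049, 0.999, 0.0]
contact_force: [0.3, 0.0, 0.3]
gripper_width: 0.0466
gripper_force: 0.0
t: 32.65
position: [0.5257, -0.0561, 0.1183]
tcp_rot: [-0.0, -0.054, 0.999, -0.0]
contact_force: [-0.1, -0.6, -0.2]
gripper_width: 0.0467
gripper_force: 0.0
t: 33.15
position: [0.5258, -0.0562, 0.1187]
tcp_rot: [0.0, -0.052, 0.999, 0.0]
contact_force: [-0.4, 0.7, 0.2]
gripper_width: 0.0464
gripper_force: 0.0
t 33.1 pos [ 0.5258 -0.0562  0.1187] yaw 96.0 F [-0.4274  0.7082  0.1671] w 0.0464 g 0.0 q6 -1.88
  shift [  0.7  -0.3 115.7] spin -0.2
pillar c [0.4454 0.06  ] len 82 wid 26 ang 160.4 px 498,135 z 0.018
pillar c [ 0.5265 -0.0568] len 62 wid 19 ang 6.3 px 321,230 z 0.019
pillar c [ 0.6368 -0.1454] len 73 wid 21 ang 176.6 px 198,349 z 0.222
pillar c [0.6156 0.0552] len 73 wid 21 ang 15.2 px 447,349 z 0.222
```

```bash

python3 -m handwheel '[[[0,0,23,0],[0,0,23,0],[0,0,23,0],[0,0,23,0],[0,0,23,0]]]'
python3 -m handwheel '[[[0,0,0,0],[0,0,0,0],[0,0,0,0],[0,0,0,0],[0,0,0,0]]]' -1 25
python3 -m handwheel '[[[0,0,0,0],[0,0,0,0],[0,0,0,0],[0,0,0,0],[0,0,0,0]]]'
python3 -m handwheel '[[[0,0,-23,0],[0,0,-23,0],[0,0,-23,0],[0,0,-23,0],[0,0,-23,0]]]'
python3 - <<'E'
from meas import *
to(case(-108,0,.118),84.3)
E
```

```text
t: 33.7
position: [0.5259, -0.0562, 0.003]
tcp_rot: [0.0, -0.053, 0.999, -0.0]
contact_force: [-0.0, -0.2, -0.7]
gripper_width: 0.0464
gripper_force: 0.0
t: 34.2
position: [0.5262, -0.0563, 0.0044]
tcp_rot: [0.0, -0.053, 0.999, -0.0]
contact_force: [-0.6, 0.2, 2.5]
gripper_width: 0.013
gripper_force: 25.0
t: 34.7
position: [0.5262, -0.0563, 0.0043]
tcp_rot: [0.0, -0.053, 0.999, -0.0]
contact_force: [-1.7, 0.4, 5.7]
gripper_width: 0.0132
gripper_force: 25.0
t: 35.2
position: [0.5253, -0.056, 0.1191]
tcp_rot: [-0.001, -0.053, 0.999, 0.0]
contact_force: [-0.1, 0.9, -1.2]
gripper_width: 0.013
gripper_force: 25.0
t 35.2 pos [ 0.5253 -0.056   0.1191] yaw 96.0 F [-0.1373  0.9048 -1.2168] w 0.0130 g 25.0 q6 -1.88
  shift [ 162.  -232.     1.2] spin 11.7
```

```bash

for i in 1 2; do python3 -m handwheel '[[[16.2,-23.2,0,0],[16.2,-23.2,0,0],[16.2,-23.2,0,0],[16.2,-23.2,0,0],[16.2,-23.2,0,0]]]';done
python3 -m handwheel '[[[0,0,0,2.4],[0,0,0,2.3],[0,0,0,2.3],[0,0,0,2.3],[0,0,0,2.4]]]'
python3 -m handwheel '[[[0,0,0,0],[0,0,0,0],[0,0,0,0],[0,0,0,0],[0,0,0,0]]]'
python3 - <<'E'
from meas import *
to(case(-108,0,.012),84.3)
E
```

```text
t: 35.7
position: [0.4565, -0.1807, 0.1182]
tcp_rot: [-0.0, -0.053, 0.999, 0.0]
contact_force: [0.0, 0.3, -2.3]
gripper_width: 0.0129
gripper_force: 25.0
t: 36.2
position: [0.3881, -0.3046, 0.1183]
tcp_rot: [-0.0, -0.053, 0.999, 0.0]
contact_force: [0.4, -0.2, -1.8]
gripper_width: 0.013
gripper_force: 25.0
t: 36.7
position: [0.3888, -0.3036, 0.1182]
tcp_rot: [-0.0, 0.05, 0.999, 0.0]
contact_force: [-0.4, -0.2, -1.6]
gripper_width: 0.0131
gripper_force: 25.0
t: 37.2
position: [0.3891, -0.3039, 0.1187]
tcp_rot: [0.0, 0.049, 0.999, 0.0]
contact_force: [0.3, -0.1, -0.6]
gripper_width: 0.0131
gripper_force: 25.0
t 37.2 pos [ 0.3891 -0.3039  0.1187] yaw 84.4 F [ 0.2823 -0.06   -0.6079] w 0.0131 g 25.0 q6 -2.24
  shift [  0.6   0.1 106.7] spin 0.1
```

```bash

python3 -m handwheel '[[[0.5,0,22,0],[0,0,22,0],[0,0,22,0],[0,0,22,0],[0,0,17,0]]]'
python3 -m handwheel '[[[0,0,1,0],[0,0,1,0],[0,0,1,0],[0,0,0,0],[0,0,0,0]]]'
python3 -m handwheel '[[[0,0,1,0],[0,0,0,0],[0,0,0,0],[0,0,0,0],[0,0,0,0]]]'
python3 -m handwheel '[[[0,0,0,0],[0,0,0,0],[0,0,0,0],[0,0,0,0],[0,0,0,0]]]' 0
python3 -m handwheel '[[[0,0,-22,0],[0,0,-22,0],[0,0,-22,0],[0,0,-22,0],[0,0,-22,0]]]'
python3 - <<'E'
from meas import *
to([.446,.0605,.12],70.4)
p=read_camera("wrist");show(p)
p=read_camera("top");show(p)
E
```

```text
t: 37.7
position: [0.3882, -0.3034, 0.0124]
tcp_rot: [-0.0, 0.049, 0.999, 0.0]
contact_force: [-0.7, 1.1, -1.0]
gripper_width: 0.0132
gripper_force: 25.0
t: 38.2
position: [0.3891, -0.3043, 0.0116]
tcp_rot: [0.001, 0.049, 0.999, -0.0]
contact_force: [0.0, 0.0, -1.6]
gripper_width: 0.0134
gripper_force: 24.8
t: 38.7
position: [0.3886, -0.3039, 0.0097]
tcp_rot: [-0.0, 0.049, 0.999, 0.0]
contact_force: [-1.0, 0.2, -1.4]
gripper_width: 0.0134
gripper_force: 24.8
t: 39.2
position: [0.3886, -0.3039, 0.0098]
tcp_rot: [0.0, 0.049, 0.999, -0.0]
contact_force: [0.3, -0.3, -0.2]
gripper_width: 0.045
gripper_force: 0.0
t: 39.7
position: [0.3885, -0.3038, 0.1206]
tcp_rot: [0.0, 0.049, 0.999, 0.0]
contact_force: [0.4, -0.3, -0.1]
gripper_width: 0.0461
gripper_force: 0.0
t 39.7 pos [ 0.3885 -0.3038  0.1206] yaw 84.3 F [ 0.3579 -0.3108 -0.1024] w 0.0461 g 0.0 q6 -2.24
  shift [-21.2 368.2   0.6] spin 13.9
pillar c [ 0.3914 -0.3032] len 66 wid 22 ang 172.7 px 323,232 z 0.024
pillar c [ 0.4803 -0.4146] len 73 wid 21 ang 164.9 px 198,349 z 0.224
pillar c [ 0.5002 -0.2121] len 73 wid 21 ang 3.6 px 447,349 z 0.224
pillar c [0.6072 0.0588] len 75 wid 15 ang 162.6 px 286,225 z 0.018
pillar c [ 0.5851 -0.3227] len 103 wid 26 ang 173.9 px 479,238 z 0.021
pillar c [0.4459 0.061 ] len 75 wid 15 ang 160.4 px 283,307 z 0.018
```

```bash

for i in 1 2; do python3 -m handwheel '[[[-2.1,36.8,0,1.4],[-2.1,36.8,0,1.4],[-2.1,36.8,0,1.4],[-2.1,36.8,0,1.4],[-2.1,36.8,0,1.4]]]';done
python3 -m handwheel '[[[0,0,0,0],[0,0,0,0],[0,0,0,0],[0,0,0,0],[0,0,0,0]]]'
python3 - <<'E'
from meas import *
to([.4458,.0605,.003],70.4)
p=read_camera("wrist");show(p)
E
```

```text
t: 40.3
position: [0.4256, -0.122, 0.1186]
tcp_rot: [-0.0, 0.111, 0.994, 0.0]
contact_force: [0.9, -0.1, 0.2]
gripper_width: 0.0468
gripper_force: 0.0
t: 40.8
position: [0.4849, 0.0525, 0.1185]
tcp_rot: [-0.001, 0.171, 0.985, -0.0]
contact_force: [-0.7, -0.6, -0.2]
gripper_width: 0.0472
gripper_force: 0.0
t: 41.3
position: [0.485, 0.05, 0.1196]
tcp_rot: [-0.0, 0.171, 0.985, -0.0]
contact_force: [0.5, -0.4, 0.4]
gripper_width: 0.0465
gripper_force: 0.0
t 41.3 pos [0.485  0.05   0.1196] yaw 70.3 F [ 0.4657 -0.4229  0.4476] w 0.0465 g 0.0 q6 -1.23
  shift [ 40.5  -3.3 116.6] spin -0.1
pillar c [0.4469 0.0593] len 81 wid 19 ang 160.7 px 316,176 z 0.018
pillar c [ 0.5465 -0.079 ] len 73 wid 21 ang 151.1 px 198,349 z 0.223
pillar c [0.6149 0.1117] len 73 wid 21 ang 169.5 px 447,349 z 0.223
pillar c [0.57   0.0639] len 13 wid 9 ang 179.5 px 373,321 z 0.018
```

```bash

python3 -m handwheel '[[[13.3,-1.2,0,0],[13.3,-1.2,0,0],[13.3,-1.2,0,0],[0,0,0,0],[0,0,0,0]]]'
python3 -m handwheel '[[[0,0,23.2,0],[0,0,23.2,0],[0,0,23.2,0],[0,0,23.2,0],[0,0,23.2,0]]]'
python3 -m handwheel '[[[0,0,0,0],[0,0,0,0],[0,0,0,0],[0,0,0,0],[0,0,0,0]]]' -1 25
python3 -m handwheel '[[[0,0,0,0],[0,0,0,0],[0,0,0,0],[0,0,0,0],[0,0,0,0]]]'
python3 -m handwheel '[[[0,0,-23,0],[0,0,-23,0],[0,0,-23,0],[0,0,-23,0],[0,0,-23,0]]]'
python3 - <<'E'
from meas import *
to(case(-20,26,.118),84.3)
E
```

```text
t: 41.85
position: [0.4469, 0.0606, 0.12]
tcp_rot: [0.001, 0.171, 0.985, 0.0]
contact_force: [-0.0, 0.4, -0.5]
gripper_width: 0.0465
gripper_force: 0.0
t: 42.35
position: [0.4473, 0.0606, 0.003]
tcp_rot: [0.0, 0.171, 0.985, 0.0]
contact_force: [0.3, -0.1, 0.6]
gripper_width: 0.0463
gripper_force: 0.0
t: 42.85
position: [0.4471, 0.0608, 0.0046]
tcp_rot: [0.001, 0.171, 0.985, 0.0]
contact_force: [-0.5, 0.3, 2.0]
gripper_width: 0.0131
gripper_force: 25.0
t: 43.35
position: [0.4471, 0.0609, 0.0045]
tcp_rot: [0.001, 0.171, 0.985, 0.0]
contact_force: [-1.7, -0.5, 5.7]
gripper_width: 0.0129
gripper_force: 25.0
t: 43.85
position: [0.4459, 0.061, 0.1193]
tcp_rot: [-0.0, 0.171, 0.985, -0.0]
contact_force: [-0.1, -1.2, -1.3]
gripper_width: 0.0132
gripper_force: 25.0
t 43.9 pos [0.4459 0.061  0.1193] yaw 70.3 F [-0.051  -1.2084 -1.2603] w 0.0132 g 25.0 q6 -1.21
  shift [-147.8 -316.4    1.3] spin -14.0
```

```bash

for i in 1 2; do python3 -m handwheel '[[[-14.8,-31.6,0,0],[-14.8,-31.6,0,0],[-14.8,-31.6,0,0],[-14.8,-31.6,0,0],[-14.8,-31.6,0,0]]]';done
python3 -m handwheel '[[[0,0,0,-2.8],[0,0,0,-2.8],[0,0,0,-2.8],[0,0,0,-2.8],[0,0,0,-2.8]]]'
python3 -m handwheel '[[[0,0,0,0],[0,0,0,0],[0,0,0,0],[0,0,0,0],[0,0,0,0]]]'
python3 - <<'E'
from meas import *
to(case(-20,26,.012),84.3)
E
```

```text
t: 44.35
position: [0.4626, -0.1139, 0.1184]
tcp_rot: [-0.0, 0.171, 0.985, 0.0]
contact_force: [1.3, 0.8, -1.0]
gripper_width: 0.0134
gripper_force: 25.0
t: 44.85
position: [0.4791, -0.2876, 0.1182]
tcp_rot: [-0.0, 0.171, 0.985, 0.0]
contact_force: [0.1, -0.3, -1.6]
gripper_width: 0.0131
gripper_force: 25.0
t: 45.35
position: [0.4791, -0.2861, 0.1181]
tcp_rot: [-0.0, 0.048, 0.999, 0.0]
contact_force: [-0.4, 0.1, -1.4]
gripper_width: 0.0131
gripper_force: 25.0
t: 45.85
position: [0.4795, -0.2864, 0.1187]
tcp_rot: [0.0, 0.05, 0.999, 0.0]
contact_force: [-0.3, -0.0, -0.5]
gripper_width: 0.0134
gripper_force: 25.0
t 45.9 pos [ 0.4795 -0.2864  0.1187] yaw 84.3 F [-0.3339 -0.0279 -0.542 ] w 0.0134 g 25.0 q6 -2.10
  shift [  0.8  -0.3 106.7] spin 0.0
```

```bash

python3 -m handwheel '[[[0.7,0,22,0],[0,0,22,0],[0,0,22,0],[0,0,22,0],[0,0,17,0]]]'
python3 -m handwheel '[[[0,0,1,0],[0,0,1,0],[0,0,1,0],[0,0,0.5,0],[0,0,0,0]]]'
python3 -m handwheel '[[[0,0,0,0],[0,0,0,0],[0,0,0,0],[0,0,0,0],[0,0,0,0]]]' -0.45
python3 -m handwheel '[[[0,0,-22,0],[0,0,-22,0],[0,0,-22,0],[0,0,-22,0],[0,0,-22,0]]]'
python3 - <<'E'
from meas import *
p=read_camera("wrist");show(p)
p=read_camera("top");show(p)
to([.6072,.0588,.12],72.6)
E
```

```text
t: 46.35
position: [0.4782, -0.286, 0.0123]
tcp_rot: [-0.0, 0.05, 0.999, 0.0]
contact_force: [-0.3, 0.7, -1.9]
gripper_width: 0.0133
gripper_force: 25.0
t: 46.85
position: [0.4793, -0.2867, 0.0111]
tcp_rot: [0.001, 0.049, 0.999, -0.0]
contact_force: [-0.6, -0.2, -0.5]
gripper_width: 0.0133
gripper_force: 24.9
t: 47.35
position: [0.4788, -0.2864, 0.0103]
tcp_rot: [0.0, 0.049, 0.999, -0.0]
contact_force: [0.8, -0.0, 0.1]
gripper_width: 0.0254
gripper_force: 0.0
t: 47.85
position: [0.4787, -0.2863, 0.1211]
tcp_rot: [-0.0, 0.049, 0.999, 0.0]
contact_force: [0.0, -0.8, 0.1]
gripper_width: 0.0255
gripper_force: 0.0
pillar c [ 0.3875 -0.3041] len 65 wid 23 ang 172.5 px 283,105 z 0.024
pillar c [ 0.483  -0.2863] len 87 wid 22 ang 173.1 px 322,233 z 0.023
pillar c [ 0.5472 -0.3134] len 23 wid 9 ang 165.1 px 297,315 z 0.026
pillar c [ 0.5748 -0.3536] len 72 wid 14 ang 169.3 px 251,350 z 0.225
pillar c [ 0.5862 -0.2378] len 72 wid 14 ang 179.2 px 394,350 z 0.225
pillar c [0.6072 0.0588] len 75 wid 15 ang 162.6 px 286,225 z 0.018
pillar c [ 0.5851 -0.3226] len 103 wid 26 ang 173.9 px 479,238 z 0.022
t 48.0 pos [ 0.4808 -0.2878  0.1241] yaw 84.3 F [ 0.6755 -0.2981  0.0163] w 0.0256 g 0.0 q6 -2.10
  shift [-91.6 357.4   3.4] spin 11.7
```

```bash

for i in 1 2; do python3 -m handwheel '[[[-9.2,35.7,0,0],[-9.2,35.7,0,0],[-9.2,35.7,0,0],[-9.2,35.7,0,0],[-9.2,35.7,0,0]]]' 0;done
python3 -m handwheel '[[[0,0,0,2.3],[0,0,0,2.3],[0,0,0,2.3],[0,0,0,2.4],[0,0,0,2.4]]]'
python3 -m handwheel '[[[0,0,0,0],[0,0,0,0],[0,0,0,0],[0,0,0,0],[0,0,0,0]]]'
python3 - <<'E'
from meas import *
p=read_camera("wrist");show(p)
to([.6072,.0588,.003],72.6)
E
```

```text
t: 48.45
position: [0.5419, -0.1117, 0.119]
tcp_rot: [-0.001, 0.05, 0.999, 0.0]
contact_force: [0.7, 0.1, 0.4]
gripper_width: 0.0462
gripper_force: 0.0
t: 48.95
position: [0.6053, 0.0613, 0.1188]
tcp_rot: [-0.001, 0.049, 0.999, -0.0]
contact_force: [0.3, -0.4, 0.9]
gripper_width: 0.0468
gripper_force: 0.0
t: 49.45
position: [0.6049, 0.0599, 0.1186]
tcp_rot: [-0.001, 0.152, 0.988, -0.0]
contact_force: [-0.0, 0.6, 0.1]
gripper_width: 0.0468
gripper_force: 0.0
t: 49.95
position: [0.6056, 0.0598, 0.1202]
tcp_rot: [0.0, 0.151, 0.989, 0.0]
contact_force: [-0.8, -0.4, -0.9]
gripper_width: 0.0464
gripper_force: 0.0
pillar c [0.6086 0.0575] len 82 wid 19 ang 162.8 px 320,233 z 0.018
pillar c [ 0.673  -0.0667] len 74 wid 21 ang 153.5 px 198,349 z 0.223
pillar c [0.733 0.127] len 73 wid 21 ang 171.9 px 447,349 z 0.224
t 50.0 pos [0.6056 0.0598 0.1202] yaw 72.6 F [-0.5263  0.4656 -0.0573] w 0.0465 g 0.0 q6 -1.25
  shift [ -1.8  -0.5 117.2] spin 0.0
```

```bash

python3 -m handwheel '[[[-2,-1,23.3,0],[0,0,23.3,0],[0,0,23.3,0],[0,0,23.3,0],[0,0,23.3,0]]]'
python3 -m handwheel '[[[0,0,0,0],[0,0,0,0],[0,0,0,0],[0,0,0,0],[0,0,0,0]]]' -1 25
python3 -m handwheel '[[[0,0,0,0],[0,0,0,0],[0,0,0,0],[0,0,0,0],[0,0,0,0]]]'
python3 -m handwheel '[[[0,0,-23,0],[0,0,-23,0],[0,0,-23,0],[0,0,-23,0],[0,0,-23,0]]]'
python3 - <<'E'
from meas import *
to(case(-20,-26,.118),84.3)
E
```

```text
t: 50.5
position: [0.6072, 0.0582, 0.003]
tcp_rot: [0.0, 0.151, 0.989, 0.0]
contact_force: [0.3, -0.1, 0.0]
gripper_width: 0.0464
gripper_force: 0.0
t: 51.0
position: [0.6074, 0.0583, 0.0042]
tcp_rot: [0.0, 0.151, 0.989, 0.0]
contact_force: [-0.8, 0.2, 1.1]
gripper_width: 0.0134
gripper_force: 25.0
t: 51.5
position: [0.6074, 0.0582, 0.0042]
tcp_rot: [0.0, 0.151, 0.989, 0.0]
contact_force: [-2.2, 0.6, 6.0]
gripper_width: 0.0131
gripper_force: 25.0
t: 52.0
position: [0.6066, 0.0583, 0.1188]
tcp_rot: [-0.001, 0.151, 0.989, -0.0]
contact_force: [0.7, -0.7, -1.7]
gripper_width: 0.0132
gripper_force: 25.0
t 52.0 pos [0.6066 0.0583 0.1188] yaw 72.6 F [ 0.69   -0.6696 -1.7074] w 0.0132 g 25.0 q6 -1.26
  shift [   8.6 -418.3    0.9] spin -11.7
```

```bash

for i in 1 2 3; do python3 -m handwheel '[[[0.6,-27.9,0,0],[0.6,-27.9,0,0],[0.6,-27.9,0,0],[0.6,-27.9,0,0],[0.6,-27.9,0,0]]]';done
python3 -m handwheel '[[[0,0,0,-2.3],[0,0,0,-2.3],[0,0,0,-2.3],[0,0,0,-2.4],[0,0,0,-2.4]]]'
python3 -m handwheel '[[[0,0,0,0],[0,0,0,0],[0,0,0,0],[0,0,0,0],[0,0,0,0]]]'
python3 - <<'E'
from meas import *
to(case(-20,-26,.012),84.3)
E
```

```text
t: 52.5
position: [0.5618, -0.0748, 0.118]
tcp_rot: [-0.0, 0.151, 0.989, 0.0]
contact_force: [0.7, -0.4, -0.9]
gripper_width: 0.0128
gripper_force: 25.0
t: 53.0
position: [0.5173, -0.207, 0.118]
tcp_rot: [-0.0, 0.151, 0.989, 0.0]
contact_force: [0.7, 0.6, -1.1]
gripper_width: 0.0131
gripper_force: 25.0
t: 53.5
position: [0.4729, -0.3392, 0.118]
tcp_rot: [-0.0, 0.151, 0.989, 0.0]
contact_force: [0.7, -0.1, -1.3]
gripper_width: 0.013
gripper_force: 25.0
t: 54.0
position: [0.4733, -0.3382, 0.1179]
tcp_rot: [-0.0, 0.049, 0.999, 0.0]
contact_force: [0.7, -0.4, -0.2]
gripper_width: 0.0131
gripper_force: 25.0
t: 54.5
position: [0.4737, -0.3385, 0.1187]
tcp_rot: [-0.0, 0.05, 0.999, -0.0]
contact_force: [-0.2, 0.2, -1.4]
gripper_width: 0.0134
gripper_force: 25.0
t 54.5 pos [ 0.4737 -0.3385  0.1187] yaw 84.3 F [-0.183   0.1527 -1.3731] w 0.0134 g 25.0 q6 -2.18
  shift [  0.2   0.1 106.7] spin 0.0
```

```bash

python3 -m handwheel '[[[0,0,22,0],[0,0,22,0],[0,0,22,0],[0,0,22,0],[0,0,17,0]]]'
python3 -m handwheel '[[[0,0,1,0],[0,0,1,0],[0,0,1,0],[0,0,0.5,0],[0,0,0,0]]]'
python3 -m handwheel '[[[0,0,0,0],[0,0,0,0],[0,0,0,0],[0,0,0,0],[0,0,0,0]]]' -0.45
python3 -m handwheel '[[[0,0,-25,0],[0,0,-25,0],[0,0,-25,0],[0,0,-25,0],[0,0,-25,0]]]'
for i in 1 2; do python3 -m handwheel '[[[15,32,0,0],[15,32,0,0],[15,32,0,0],[15,32,0,0],[15,32,0,0]]]';done
python3 - <<'E'
from meas import *
p=read_camera("top");show(p);to(case(0,0,.1))
save(p,"t3.png",cv2.resize(p["img"][110:400,100:580],(800,483)))
W=cloud(p)
for o in pillars(p):
    d=o[0]-C;c,s=np.cos(CY),np.sin(CY);print("case xy",(d[0]*c+d[1]*s)*1000,(-d[0]*s+d[1]*c)*1000)
E
```

```text
t: 55.0
position: [0.4732, -0.338, 0.0123]
tcp_rot: [-0.0, 0.05, 0.999, 0.0]
contact_force: [-0.7, 0.2, -1.5]
gripper_width: 0.0133
gripper_force: 25.0
t: 55.5
position: [0.4742, -0.3389, 0.0112]
tcp_rot: [0.001, 0.049, 0.999, -0.0]
contact_force: [0.2, 0.5, -0.7]
gripper_width: 0.0133
gripper_force: 24.8
t: 56.0
position: [0.4737, -0.3385, 0.0103]
tcp_rot: [0.0, 0.049, 0.999, -0.0]
contact_force: [0.9, -0.2, 0.7]
gripper_width: 0.0255
gripper_force: 0.0
t: 56.5
position: [0.4735, -0.3384, 0.1362]
tcp_rot: [-0.0, 0.049, 0.999, 0.0]
contact_force: [-0.1, 0.0, 0.1]
gripper_width: 0.0257
gripper_force: 0.0
t: 57.0
position: [0.4142, -0.1707, 0.1352]
tcp_rot: [0.0, 0.05, 0.999, 0.0]
contact_force: [0.3, 0.0, -0.3]
gripper_width: 0.0254
gripper_force: 0.0
t: 57.5
position: [0.3554, -0.0041, 0.1353]
tcp_rot: [0.0, 0.05, 0.999, 0.0]
contact_force: [0.6, -0.1, 0.1]
gripper_width: 0.0257
gripper_force: 0.0
pillar c [ 0.5851 -0.3226] len 103 wid 26 ang 173.9 px 479,238 z 0.022
pillar c [ 0.48   -0.2862] len 83 wid 26 ang 173.2 px 460,291 z 0.022
pillar c [ 0.4671 -0.3603] len 81 wid 26 ang 164.4 px 498,299 z 0.022
pillar c [ 0.3881 -0.3034] len 64 wid 26 ang 172.1 px 470,339 z 0.022
t 57.5 pos [ 0.3539 -0.0004  0.135 ] yaw 84.4 F [-0.1458  0.7968 -0.9489] w 0.0254 g 0.0 q6 -1.62
  shift [-172.3 -298.8   34. ] spin None
case xy 89.48478715806463 0.783754836577567
case xy -18.730028065490732 26.600302160229376
case xy -24.232209944741122 -48.4798161099327
case xy -108.42685194420751 0.379739344815366
case xy -202.67601040174208 -299.2886807591444
```

View pics/t3.png

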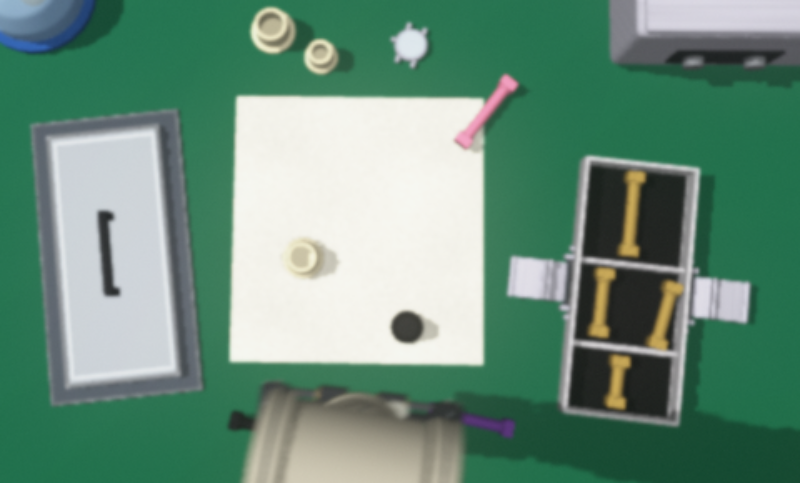

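The last middle pillar was knocked aside in its row. It is at (665,315) in the crop, turned about 10° with its far end at the wall. I'll nudge its near end outward with closed fingers so it lies straight.

```bash

python3 - <<'E'
from meas import *
to(case(-55,-3,.13),84.3)
E
for i in 1 2; do python3 -m handwheel '[[[-11.8,-30.2,0,0],[-11.8,-30.2,0,0],[-11.8,-30.2,0,0],[-11.8,-30.2,0,0],[-11.8,-30.2,0,0]]]' -1 10;done
python3 -m handwheel '[[[0,0,0,0],[0,0,0,0],[0,0,0,0],[0,0,0,0],[0,0,0,0]]]'
python3 - <<'E'
from meas import *
to(case(-55,-3,.013),84.3)
p=read_camera("wrist");save(p,"w4.png")
for o in pillars(p):
    d=o[0]-C;c,s=np.cos(CY),np.sin(CY);print("case xy",(d[0]*c+d[1]*s)*1000,(-d[0]*s+d[1]*c)*1000,o[1:])
E
```

```text
t 57.5 pos [ 0.3539 -0.0004  0.135 ] yaw 84.4 F [-0.1458  0.7968 -0.9489] w 0.0254 g 0.0 q6 -1.62
  shift [-117.2 -301.6    4. ] spin 0.1
t: 58.05
position: [0.4001, -0.1627, 0.1354]
tcp_rot: [0.0, 0.049, 0.999, -0.0]
contact_force: [0.4, 0.3, 0.0]
gripper_width: 0.0007
gripper_force: 0.0
t: 58.55
position: [0.4438, -0.3189, 0.1351]
tcp_rot: [0.0, 0.05, 0.999, 0.0]
contact_force: [0.3, -0.4, -0.2]
gripper_width: 0.0006
gripper_force: 0.0
t: 59.05
position: [0.4437, -0.3167, 0.1355]
tcp_rot: [0.0, 0.049, 0.999, -0.0]
contact_force: [0.1, 0.8, 0.8]
gripper_width: 0.0007
gripper_force: 0.0
t 59.0 pos [ 0.4437 -0.3167  0.1355] yaw 84.4 F [0.1446 0.831  0.8096] w 0.0007 g 0.0 q6 -2.19
  shift [  3.2   4.4 122.5] spin 0.1
case xy -107.20180127682937 1.015786429584659 (64.08187866210938, 22.241012573242188, np.float64(172.47478017595927), (np.float64(332.6216730038023), np.float64(152.86074144486693)), np.float64(0.02448663526560453))
case xy -29.772239480346556 -47.21600132020283 (71.08124542236328, 22.7515926361084, np.float64(163.1630858420684), (np.float64(273.2409638554217), np.float64(248.30866322432587)), np.float64(0.023052463388461557))
case xy -27.7253217701552 28.93225870653008 (64.07989501953125, 23.22048568725586, np.float64(174.63963551709483), (np.float64(365.3683870967742), np.float64(249.1567741935484)), np.float64(0.023184932413289155))
case xy 59.752202956111724 -12.203125717680175 (74.52333068847656, 5.355710029602051, np.float64(173.6962462467426), (np.float64(315.4541176470588), np.float64(347.3741176470588)), np.float64(0.2401886794827009))
case xy 86.2652838005262 -73.90674169201073 (467.31182861328125, 127.25250244140625, np.float64(85.81284949422856), (np.float64(272.2087086022268), np.float64(418.19502162967166)), np.float64(0.24904066792303772))
```

View pics/w4.png

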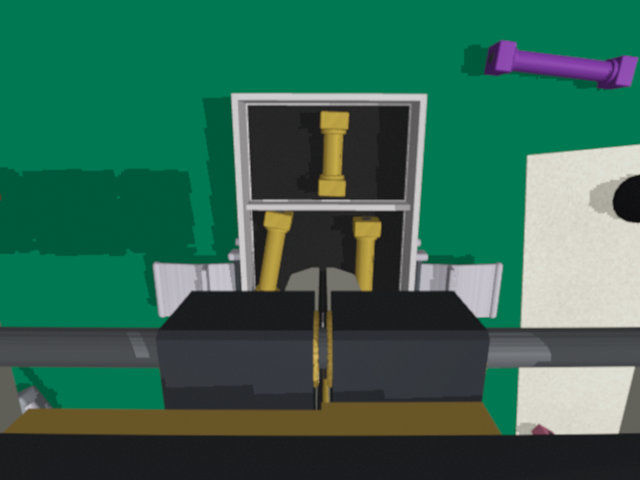

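```bash

python3 -m handwheel '[[[3.2,2.4,22,0],[0,0,25,0],[0,0,25,0],[0,0,25,0],[0,0,25,0]]]'
python3 -m handwheel '[[[0,-2,0,0],[0,-2,0,0],[0,-2,0,0],[0,-2,0,0],[0,-2,0,0]]]'
python3 -m handwheel '[[[0,-1.5,0,0],[0,-1.5,0,0],[0,-1.5,0,0],[0,-1.5,0,0],[0,0,0,0]]]'
python3 - <<'E'
from meas import *
to(case(-55,-25,.013),84.3)
E
```

```text
t: 59.6
position: [0.4408, -0.3144, 0.0126]
tcp_rot: [0.0, 0.049, 0.999, -0.0]
contact_force: [-0.2, 1.0, -1.0]
gripper_width: 0.0004
gripper_force: 0.0
t: 60.1
position: [0.4404, -0.3255, 0.0146]
tcp_rot: [0.001, 0.049, 0.999, -0.001]
contact_force: [1.1, 2.2, 1.2]
gripper_width: 0.0007
gripper_force: 0.4
t: 60.6
position: [0.4389, -0.3308, 0.0132]
tcp_rot: [-0.0, 0.049, 0.999, 0.0]
contact_force: [0.4, 0.6, -0.5]
gripper_width: 0.0003
gripper_force: 0.1
t 60.6 pos [ 0.4389 -0.3308  0.0132] yaw 84.3 F [ 0.438   0.6356 -0.5108] w 0.0003 g 0.1 q6 -2.21
  shift [-0.2 -3.1  0.2] spin 0.0
```

```bash

python3 -m handwheel '[[[0,-1,0,0],[0,-1,0,0],[0,-1,0,0],[0,0,0,0],[0,0,0,0]]]'
python3 -m handwheel '[[[0,-0.5,0,0],[0,-0.5,0,0],[0,-0.5,0,0],[0,0,0,0],[0,0,0,0]]]'
```

```text
t: 61.1
position: [0.4388, -0.3337, 0.0132]
tcp_rot: [0.0, 0.049, 0.999, -0.0]
contact_force: [-0.2, 0.9, 0.7]
gripper_width: 0.0003
gripper_force: 0.0
t: 61.6
position: [0.4386, -0.3351, 0.0132]
tcp_rot: [0.0, 0.049, 0.999, -0.0]
contact_force: [-0.1, -0.5, 1.0]
gripper_width: 0.0003
gripper_force: 0.1
```

```bash

python3 -m handwheel '[[[0,4,0,0],[0,0,-28,0],[0,0,-28,0],[0,0,-28,0],[0,0,-28,0]]]'
for i in 1 2; do python3 -m handwheel '[[[12,32,0,0],[12,32,0,0],[12,32,0,0],[12,32,0,0],[12,32,0,0]]]';done
python3 - <<'E'
from meas import *
p=read_camera("top");show(p)
save(p,"t4.png",cv2.resize(p["img"][190:370,420:550],None,fx=3,fy=3))
for o in pillars(p)[:4]:
    d=o[0]-C;c,s=np.cos(CY),np.sin(CY);print("case xy",(d[0]*c+d[1]*s)*1000,(-d[0]*s+d[1]*c)*1000)
E
```

```text
t: 62.1
position: [0.439, -0.3308, 0.1263]
tcp_rot: [0.0, 0.049, 0.999, -0.0]
contact_force: [0.5, -0.8, -0.4]
gripper_width: 0.0005
gripper_force: 0.0
t: 62.6
position: [0.3946, -0.1646, 0.1252]
tcp_rot: [0.0, 0.05, 0.999, -0.0]
contact_force: [1.1, 0.9, 0.3]
gripper_width: 0.0004
gripper_force: 0.0
t: 63.1
position: [0.3507, 0.0004, 0.1253]
tcp_rot: [0.0, 0.05, 0.999, 0.0]
contact_force: [0.7, -0.2, 1.0]
gripper_width: 0.0006
gripper_force: 0.0
pillar c [ 0.5851 -0.3226] len 103 wid 26 ang 173.9 px 479,238 z 0.021
pillar c [ 0.4799 -0.2862] len 82 wid 26 ang 173.0 px 460,291 z 0.022
pillar c [ 0.4679 -0.3637] len 81 wid 24 ang 171.8 px 500,298 z 0.022
pillar c [ 0.3881 -0.3034] len 64 wid 26 ang 172.1 px 470,339 z 0.022
case xy 89.49736434765788 0.7812685621592409
case xy -18.857932799831342 26.602594157503184
case xy -23.10000267374367 -51.714321487434006
case xy -108.42685194420751 0.379739344815366
```

View pics/t4.png

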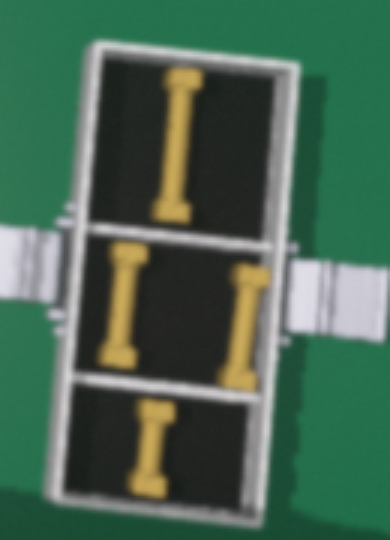

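All four pillars now lie flat and lengthwise in their own rows, with the knocked one straightened. I'm handing the job in.

```bash
python3 -c "
from station import r
print(r.close_job())"
```

```text
the job is handed in; nothing more can be done
None
```

Job handed in after about 63 s, result not reported back: both clips open, the lid on the pad, and the four pillars present (one long, two middle, one short) in their rows; one middle pillar got knocked inside the case, and I straightened it to within about 2.5° of the case's length.

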